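# Click the hex keys back into the stepped key rack

## Robot

A 7-joint arm with a two-finger parallel gripper is mounted at the origin on a cart in front of the work surface, level with it; the furniture and walls round the work are solid. World frame = base frame: x ahead of the robot, y to its left, z up, the work surface at z = 0. Lengths are in mm, angles in rad, forces in N, time in s.
With the tool pointing down it reaches from about 400 to 925 mm from the base axis. Payload 5.6 kg.
Tool frame: the origin (TCP) lies on the centre line of the jaws, within the pads' length; the fingertips stand 25 mm ahead of it and the grasp point (between the pads) lies 6 mm ahead of it (arm.tips_ahead is the y of the fingertips in the tool frame, in mm); y points along the fingers, z is the direction in which the jaws open and shut, and the axes are right-handed (so a half turn about y gives the same grasp; the last joint's range is limited). The gripper opens to 85 mm and grips with 20 to 120 N. Pads are 22 mm wide; open, the fingers measure 114 mm over their backs; the gripper's body (76 mm by 85 mm) begins 54 mm behind the grasp point. The pads swing forward as they close: fully open they stand 13 mm farther back than shut.
Start: joints at [1.077, 0.468, -0.012, 1.603, 0.006, 1.071, -0.056], TCP at [283.158, -585.089, 256.29] pointing down, gripper open.
Joint ranges: [-2.53, 2.53], [-0.31, 2.02], [-1.57, 1.55], [0.28, 2.44], [-1.29, 4.43], [0.15, 1.84], [-2.92, 2.92]. Speed limits (rad/s): [2.57, 2.57, 3.14, 3.14, 3.14, 3.14, 3.14].

## Interface

Orientations are given as [roll, pitch, yaw] about the fixed x, y, z axes, in that order (R = Rz(yaw) Ry(pitch) Rx(roll)).
In Python, from cell import arm gives the robot as it stands.
- The arm moves only by the tool send_rows, never from a script. Its arguments are lists of equal length, an entry for each row: "translation": the shift along the tool's x, y, z scaled (see below), a list of three; "dr": the turn, a rotation vector about the tool's x, y, z scaled (see below), a list of three. A call has 1 to 12 rows; each row is the pose to reach, as a shift and turn from the pose measured when the call began, along the tool's axes at that moment; what a row does not reach only later rows make up. The controller multiplies each number of a shift by 0.8 m and each number of a turn by 90 degrees. A row lasts 1/10 s, in which the tool goes at most 50 mm and 8.59 degrees, less where a joint would pass 70% of its speed; a pose out of reach is approached as far as the arm can. A call with a number of a shift or a turn outside -1 to 1 is refused whole. A call with a gripper value outside its range is refused whole. "claw" is the finger opening in mm, from 0 to 85.4, set as the call begins (left out, the last holds). The fingers move at their own pace and stop on an object; the grip force is fixed at half the most. Time passes only in rows, so rows that repeat a pose let the fingers close. It gives the time, the measured TCP pose, the force and the opening at its end, in the units of the state.
- arm.get_state(): the state, without advancing time (a new reading comes with each control period).
- arm.get_image(name): name is "side" or "top" or "wrist"; returns a dict with "pixels" (384x512x3 uint8, red, green, blue), "camera_matrix" (3x3 intrinsics, pixels), "R" (3x3) and "t" (3): a world point X has camera coordinates R X + t; the wrist camera has in their place "mount" (4x4, takes a point from camera to tool coordinates, whose origin is the TCP and whose axes are the tool frame's). Camera axes: x right, y down, z forward; pixel columns grow to the right and rows downward; lengths in mm; the calibration is good to about 2 mm. A picture is of the moment at which its call begins: read the wrist's pose just before it. There is no depth.
- arm.sign_off(): hands the job in, once; it reports no verdict.
The state is a dict: "time_s": time; "joint_positions": joint angles; "dq": joint speeds; "joint_torque": joint torques, N m; "tool_pos": TCP position; "eef_rot": TCP orientation; "force": force on the tool from outside, world axes, zero at the start; "ft_torque": the same for the moment, N m; "grip_width": opening from 0.0 (shut) to 1.0 (fully open).
Only numpy, scipy, OpenCV 4.12 (cv2) and the standard library are available. Lean on these libraries where they do the work, as an engineer would, in place of code of your own. Each camera call takes 0.05 s, during which the arm holds its last target.

## Task

Put the three loose hex keys back in the stepped rack in size order, smallest first on the lowest step and largest last on the highest: tuck each key's tail under its heel bracket's lip, right back to the upright, then press the long arm down until it clicks fully home in its spring clip, and let go. All short legs must lie level and point to the rack's low side, reaching over the smaller keys. The clips slide a little on their rails, so feel for each one before you press, and leave the tape measure, the chisel and the sanding block where they are.

Things in the scene. Friction and masses are not known exactly. Their poses are not given: they have to be found in the camera images.
- key_rack: Fixed stepped light-wood block, 125 x 136 mm. Each step has a dark steel heel bracket (robot side) and a short rail across it on which a bright spring clip slides. Origin: on the underside; wood from x -57 to 67 mm; x from brackets to clips, y to the high step. Steps: low y -46 (wood 18 high), middle -2 (32), high +44 (49.5). Past x = 67 only the bench is under the overhanging keys.
- key_small: The small L-shaped hex key, bright steel, loose: 10 mm across flats (11.5 across corners), long arm 112 mm, short leg 40 mm over all. Origin: on the long arm's axis, midway; x along it to the bend; the leg's axis is at x = +51 mm and runs to -y; z up. It lies on its flats, axis 5 mm above the bench, corners left and right.
- small_tail (a point): End of the small key's long arm (centre of the end face), 56 mm from its origin along -x.
- small_tip (a point): End of the small key's short leg (centre of the end face).
- small_seat (a point): On the rack, 36 mm above the bench: axis of the small key's long arm when home, with its clip at mid-rail (axes as the rack's). The clip slides along y up to 8 mm either way from here (drag about 2 N); where it stands is not reported. Clip: 14 mm long in x, flat saddle, two sprung jaws; flared mouth 14 mm wide, lips end 9 mm above the axis. Snaps home at about 17 N at the clip.
- small_heel (a point): Where the centre of the small key's tail end belongs, 50 mm from the clip along -x; the whole key may lie as far aside as its clip stands. Bracket, 30 mm wide, open at the sides: upright 0.5 mm behind this point; pedestal 12 mm long under the tail; lip reaching 5 mm over the tail, underside 8.5 mm above this point (3.5 mm play), so the tail slides under with the bend end raised by up to 20 degrees.
- key_medium: The medium L-shaped hex key, bright steel, loose: 14 mm across flats (16.2 across corners), long arm 140 mm, short leg 56 mm over all. Origin: on the long arm's axis, midway; x along it to the bend; the leg's axis is at x = +63 mm and runs to -y; z up. It lies on its flats, axis 7 mm above the bench, corners left and right.
- medium_tail (a point): End of the medium key's long arm (centre of the end face), 70 mm from its origin along -x.
- medium_tip (a point): End of the medium key's short leg (centre of the end face).
- medium_seat (a point): On the rack, 52 mm above the bench: axis of the medium key's long arm when home, with its clip at mid-rail (axes as the rack's). The clip slides along y up to 8 mm either way from here (drag about 2 N); where it stands is not reported. Clip: 14 mm long in x, flat saddle, two sprung jaws; flared mouth 18 mm wide, lips end 10 mm above the axis. Snaps home at about 20 N at the clip.
- medium_heel (a point): Where the centre of the medium key's tail end belongs, 78 mm from the clip along -x; the whole key may lie as far aside as its clip stands. Bracket, 30 mm wide, open at the sides: upright 0.5 mm behind this point; pedestal 12 mm long under the tail; lip reaching 5 mm over the tail, underside 10.5 mm above this point (3.5 mm play), so the tail slides under with the bend end raised by up to 20 degrees.
- key_large: The large L-shaped hex key, bright steel, loose: 17 mm across flats (19.6 across corners), long arm 160 mm, short leg 63 mm over all. Origin: on the long arm's axis, midway; x along it to the bend; the leg's axis is at x = +71.5 mm and runs to -y; z up. It lies on its flats, axis 8.5 mm above the bench, corners left and right.
- large_tail (a point): End of the large key's long arm (centre of the end face), 80 mm from its origin along -x.
- large_tip (a point): End of the large key's short leg (centre of the end face).
- large_seat (a point): On the rack, 71 mm above the bench: axis of the large key's long arm when home, with its clip at mid-rail (axes as the rack's). The clip slides along y up to 8 mm either way from here (drag about 2 N); where it stands is not reported. Clip: 14 mm long in x, flat saddle, two sprung jaws; flared mouth 21 mm wide, lips end 11 mm above the axis. Snaps home at about 21 N at the clip.
- large_heel (a point): Where the centre of the large key's tail end belongs, 98 mm from the clip along -x; the whole key may lie as far aside as its clip stands. Bracket, 30 mm wide, open at the sides: upright 0.5 mm behind this point; pedestal 12 mm long under the tail; lip reaching 5 mm over the tail, underside 12 mm above this point (3.5 mm play), so the tail slides under with the bend end raised by up to 20 degrees.
- tape_measure: Yellow and black tape measure, 62 x 81 x 33 mm, loose bystander; origin under its centre.
- chisel: Wood chisel with amber handle, 215 mm long, loose bystander; origin under its centre.
- sanding_block: Cork-brown sanding block, 66 x 110 x 29 mm, loose bystander; origin under its centre.

How it is judged:
By the outcome, as a careful person would: the job done as asked, in the order asked, and still so for the second after the job is handed in, with the robot touching nothing.
It also fails if it takes over 72 s, if anything falls off the work surface, if the arm or the gripper's body presses on something with over 40 N, if the wrist force passes 120 N, or if a joint passes its speed limit or range.

## Working session

There is one attempt and no reset: what is moved stays moved. The work goes in short steps, Python scripts to look and compute and a tool call to move; the robot and the scene stay as the last step left them, time stands still between calls to the robot, and variables do not carry over. Pictures are saved under pics/ and viewed, and the job is handed in when it is done.

Besides the shell and the picture viewer there is one more tool, called after "Call:" by a JSON object that holds its "op" and its "data", one argument or row to a line. send_rows: Moves the arm, as the interface text tells. Its arguments: {"type":"object","properties":{"translation":{"type":"array","items":{"type":"array","items":{"type":"number","minimum":-1,"maximum":1}}},"dr":{"type":"array","items":{"type":"array","items":{"type":"number","minimum":-1,"maximum":1}}},"claw":{"type":"number"}},"required":["translation","dr"]}

```bash
ls; mkdir -p pics
python3 - <<'E'
from cell import arm
import cv2,numpy as np
s=arm.get_state();print(s)
for n in("side","top","wrist"):
    im=arm.get_image(n);cv2.imwrite(f"pics/{n}0.png",im["pixels"][:,:,::-1]);print(n,{k:np.round(v,3).tolist() for k,v in im.items() if k!="pixels"})
E
```

```text
pics
{'time_s': 0.0, 'joint_positions': array([ 1.07698433,  0.468417  , -0.01159913,  1.60363294,  0.00599998,
        1.07141684, -0.05629371]), 'dq': array([ 3.46666109e-05,  1.64022108e-03, -1.25922237e-03,  3.69252825e-04,
        1.76475174e-03, -1.03076081e-03, -1.52488140e-04]), 'joint_torque': array([-1.47806213e-04, -5.32395780e+01,  2.14717223e-02, -2.51308680e+01,
        1.14778263e-02,  7.79960712e-03,  7.44409078e-06]), 'tool_pos': array([ 282.91262027, -584.61820159,  255.3086033 ]), 'eef_rot': array([-1.57263150e+00, -1.28802710e-04, -2.69084147e+00]), 'force': array([-0.39183744, -0.05930469, -0.16031277]), 'ft_torque': array([-0.04372147, -0.01612197,  0.0349681 ]), 'grip_width': 0.9943357911210098}
side {'camera_matrix': [[473.344, 0.0, 253.395], [0.0, 473.344, 191.487], [0.0, 0.0, 1.0]], 'R': [[1.0, -0.012, -0.009], [-0.014, -0.554, -0.832], [0.005, 0.832, -0.554]], 't': [-589.249, 44.63, 1359.529]}
top {'camera_matrix': [[464.606, 0.0, 258.106], [0.0, 464.606, 197.122], [0.0, 0.0, 1.0]], 'R': [[-0.088, -0.996, -0.003], [-0.974, 0.087, -0.209], [0.209, -0.016, -0.978]], 't': [-38.957, 593.704, 1134.834]}
wrist {'camera_matrix': [[289.119, 0.0, 253.758], [0.0, 289.119, 194.679], [0.0, 0.0, 1.0]], 'mount': [[-0.001, 0.965, 0.261, -67.047], [0.0, -0.261, 0.965, -116.791], [1.0, 0.001, 0.0, 0.837], [0.0, 0.0, 0.0, 1.0]]}
```

View pics/side0.png

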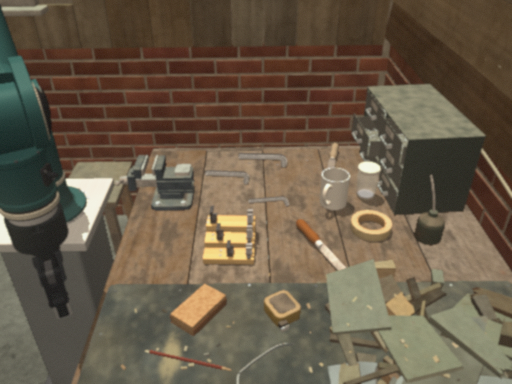

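View pics/top0.png

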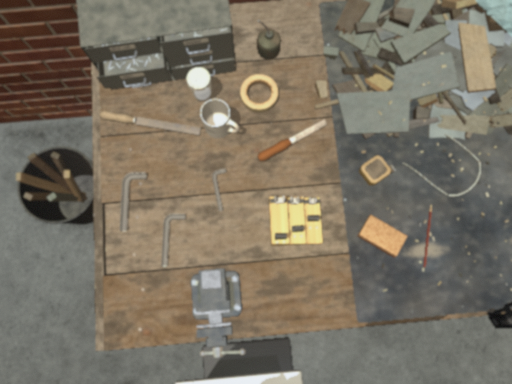

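View pics/wrist0.png

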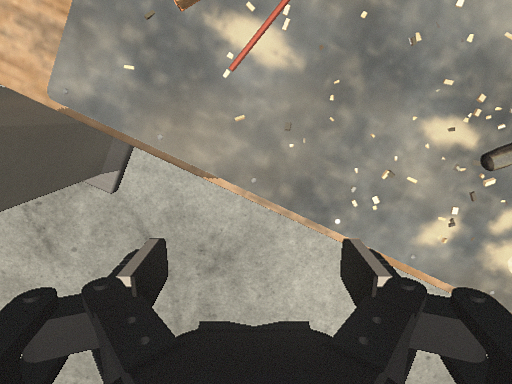

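```bash
cat > h.py <<'E'
from cell import arm
import cv2,numpy as np
from scipy.spatial.transform import Rotation as Ro
def Rt(): 
    s=arm.get_state(); return np.array(s["tool_pos"]),Ro.from_euler("xyz",s["eef_rot"]).as_matrix()
def cam(n):
    p,R=Rt(); im=arm.get_image(n)
    K=np.array(im["camera_matrix"])
    if n=="wrist":
        M=np.array(im["mount"]); Rc=R@M[:3,:3]; c=R@M[:3,3]+p
    else:
        Rc=np.array(im["R"]).T; c=-Rc@np.array(im["t"])
    return im["pixels"][:,:,::-1].copy(),K,Rc,c
def save(n,f):
    px,K,Rc,c=cam(n); cv2.imwrite(f"pics/{f}.png",px); np.savez(f"pics/{f}.npz",K=K,R=Rc,c=c,px=px); return px,K,Rc,c
def load(f): d=np.load(f"pics/{f}.npz"); return d["px"],d["K"],d["R"],d["c"]
def ray(f,u,v,z):
    _,K,R,c=load(f); d=R@np.linalg.solve(K,[u,v,1.]); return c+d*(z-c[2])/d[2]
def proj(f,X):
    _,K,R,c=load(f); q=K@(R.T@(np.asarray(X)-c)); return q[:2]/q[2]
def rel(pos=None,R1=None):
    """shift/turn numbers for move to absolute pose"""
    p,R=Rt(); 
    if pos is not None: print("tr",np.round(R.T@(np.array(pos)-p)/800,4).tolist())
    if R1 is not None: print("dr",np.round(Ro.from_matrix(R.T@R1).as_rotvec()/(np.pi/2),4).tolist())
def crop(f,x0,y0,w,h,k):
    px=load(f)[0]; cv2.imwrite(f"pics/{f}_c{x0}_{y0}.png",cv2.resize(px[y0:y0+h,x0:x0+w],None,fx=k,fy=k,interpolation=cv2.INTER_CUBIC))
def st():
    s=arm.get_state(); print(round(s["time_s"],2),np.round(s["tool_pos"],1),np.round(s["eef_rot"],3),"F",np.round(s["force"],1),"T",np.round(s["ft_torque"],2),"g",round(s["grip_width"]*85.4,1))
E
python3 - <<'E'
from h import *
print(Rt()[1].round(3))
save("top","t1");save("side","s1")
crop("t1",95,155,250,110,3)
crop("s1",190,140,120,130,5)
for u,v,z in[(219,188,5),(168,238,7),(128,195,8),(297,220,30),(270,244,0),(322,243,0)]:print(ray("t1",u,v,z).round(0))
E
```

```text
[[-0.9   -0.001  0.436]
 [-0.436  0.001 -0.9  ]
 [ 0.    -1.    -0.001]]
[635.  11.   5.]
[511. 155.   7.]
[637. 257.   8.]
[ 525. -188.   30.]
[ 472. -113.    0.]
[ 462. -251.    0.]
```

View pics/t1_c95_155.png

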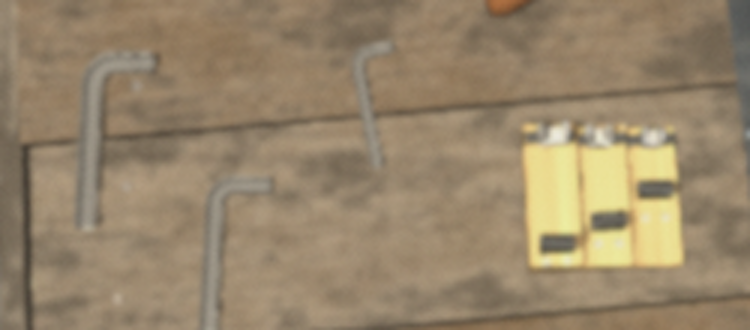

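View pics/s1_c190_140.png

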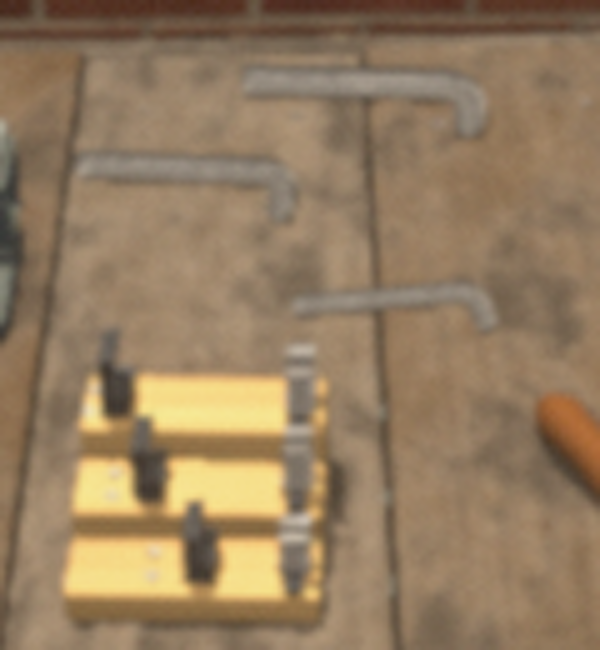

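Run:
```python
from h import *
R1=np.array([[-1,0,0],[0,0,-1],[0,-1,0]]).astype(float)
print(np.linalg.det(R1)); rel([545,-188,205],R1)
```

```text
1.0
tr [-0.5108, 0.0638, -0.3039]
dr [0.0005, 0.2869, 0.0002]
```

Call:
{"op": "send_rows", "data": {
  "translation": [
    [-0.5108, 0.0638, -0.3039],
    [-0.5108, 0.0638, -0.3039],
    [-0.5108, 0.0638, -0.3039],
    [-0.5108, 0.0638, -0.3039],
    [-0.5108, 0.0638, -0.3039],
    [-0.5108, 0.0638, -0.3039],
    [-0.5108, 0.0638, -0.3039],
    [-0.5108, 0.0638, -0.3039],
    [-0.5108, 0.0638, -0.3039],
    [-0.5108, 0.0638, -0.3039],
    [-0.5108, 0.0638, -0.3039],
    [-0.5108, 0.0638, -0.3039]
  ],
  "dr": [
    [0, 0.287, 0],
    [0, 0.287, 0],
    [0, 0.287, 0],
    [0, 0.287, 0],
    [0, 0.287, 0],
    [0, 0.287, 0],
    [0, 0.287, 0],
    [0, 0.287, 0],
    [0, 0.287, 0],
    [0, 0.287, 0],
    [0, 0.287, 0],
    [0, 0.287, 0]
  ]
}}

```text
time_s: 1.45
tool_pos: [545.0, -187.5, 204.7]
eef_rot: [-1.571, -0.001, -3.14]
force: [-0.6, -0.6, -0.2]
grip_width: 1.0
```

Run:
```python
from h import *
st(); save("wrist","w1"); crop("w1",0,0,512,384,1.5)
```

```text
1.45 [ 545.  -187.5  204.7] [-1.571e+00 -1.000e-03 -3.140e+00] F [-0.6 -0.6 -0.2] T [-0.03 -0.01  0.01] g 85.4
```

View pics/w1_c0_0.png

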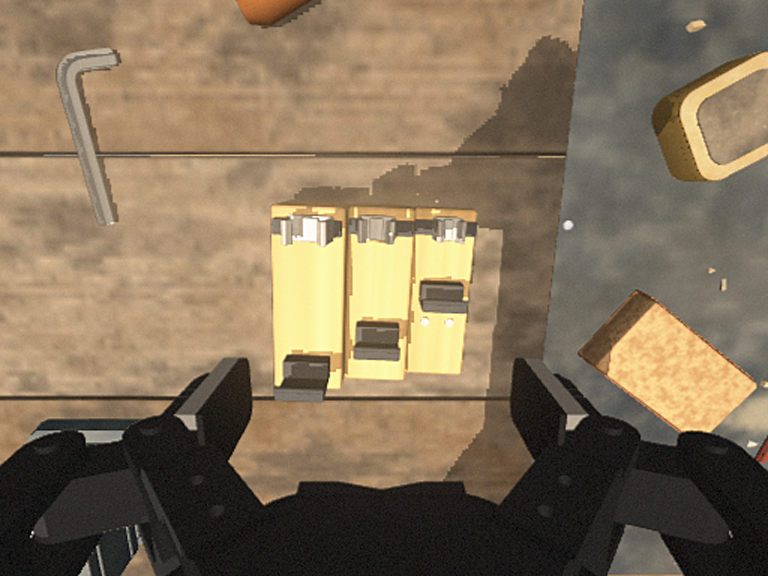

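Run:
```python
from h import *
crop("w1",175,130,150,65,5);crop("w1",175,180,150,92,5);crop("w1",30,20,70,135,4)
```

```text
(no output)
```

View pics/w1_c175_130.png

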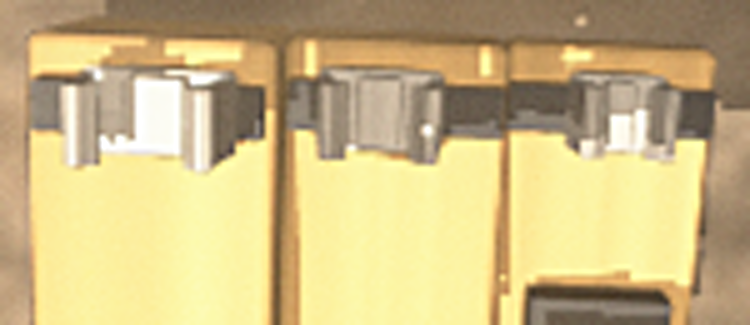

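View pics/w1_c175_180.png

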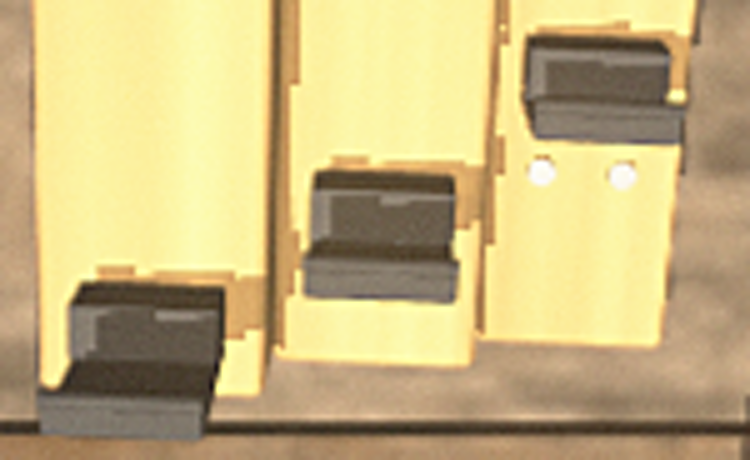

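View pics/w1_c30_20.png

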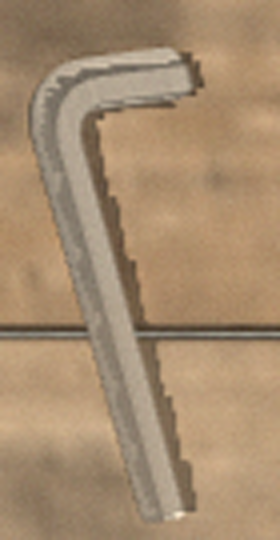

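Run:
```python
from h import *
print(load("w1")[3])
r=lambda n,a,b,z:print(n,ray("w1",a,b,z).round(1))
c1=lambda n,x,y,z:r(n,175+x/5-.4,130+y/5-.4,z)
c2=lambda n,x,y,z:r(n,175+x/5-.4,180+y/5-.4,z)
print("corners");c1("HfarL",30,35,49.5);c1("HfarR",275,42,49.5);c2("HnL",42,388,49.5);c2("HnR",265,395,49.5)
c1("MfL",290,40,32);c1("MfR",505,47,32);c2("MnL",275,360,32);c2("MnR",470,363,32)
c1("LfL",510,47,18);c1("LfR",715,52,18);c2("LnR",660,345,18);c2("LnL",483,340,18)
print("clips")
c1("L outL",62,165,82);c1("L outR",212,172,82);c1("L inL",95,165,82);c1("L inR",183,165,82)
c1("M outL",318,155,62);c1("M outR",438,160,62);c1("M inL",345,155,62);c1("M inR",412,155,62)
c1("S outL",580,155,45);c1("S outR",675,157,45);c1("S inL",603,155,45);c1("S inR",648,155,45)
print("lips far top edge");c2("L",80,283,71+14);c2("L",222,290,85);c2("M",315,172,65);c2("M",455,178,65);c2("S",527,37,47);c2("S",668,43,47)
print("lips near top");c2("L",40,390,85);c2("L",208,402,85);c2("M",308,248,65);c2("M",458,262,65);c2("S",530,98,47);c2("S",682,105,47)
k=lambda n,x,y,z:r(n,30+x/4-.4,20+y/4-.4,z)
print("small");k("tailL",140,520,5);k("tailR",190,510,5);k("armL",35,150,5);k("armR",85,110,5);k("armL2",100,362,5);k("armR2",143,345,5);k("tipn",200,90,5);k("tipf",180,50,5)
```

```text
[ 612.42704473 -187.75556029  321.40194842]
corners
HfarL [ 594.  -119.9   49.5]
HfarR [ 592.8 -165.2   49.5]
HnL [ 471.2 -114.6   49.5]
HnR [ 469.8 -160.8   49.5]
MfL [ 592.  -166.7   32. ]
MfR [ 590.7 -209.1   32. ]
MnL [ 469.1 -161.4   32. ]
MnR [ 468.5 -204.2   32. ]
LfL [ 589.7 -211.1   18. ]
LfR [ 588.8 -253.5   18. ]
LnR [ 466.2 -248.4   18. ]
LnL [ 467.3 -207.8   18. ]
clips
L outL [ 574.9 -132.    82. ]
L outR [ 573.8 -157.    82. ]
L inL [ 574.9 -137.5   82. ]
L inR [ 575.  -152.2   82. ]
M outL [ 573.7 -173.6   62. ]
M outR [ 572.9 -195.2   62. ]
M inL [ 573.7 -178.5   62. ]
M inR [ 573.8 -190.5   62. ]
S outL [ 571.3 -223.    45. ]
S outR [ 571.  -241.2   45. ]
S inL [ 571.3 -227.4   45. ]
S inR [ 571.4 -236.    45. ]
lips far top edge
L [ 510.1 -132.1   85. ]
L [ 508.8 -157.1   85. ]
M [ 524.  -172.6   65. ]
M [ 522.9 -198.9   65. ]
S [ 545.7 -213.3   47. ]
S [ 544.6 -240.9   47. ]
lips near top
L [ 489.2 -123.8   85. ]
L [ 487. -154.   85.]
M [ 508.7 -171.1   65. ]
M [ 506.  -199.7   65. ]
S [ 533.3 -214.2   47. ]
S [ 532.  -244.3   47. ]
small
tailL [576.6  18.4   5. ]
tailR [579.4   4.3   5. ]
armL [669.   29.2   5. ]
armR [678.2  15.    5. ]
armL2 [617.9  21.9   5. ]
armR2 [622.2   9.9   5. ]
tipn [682.8 -14.4   5. ]
tipf [691.7 -10.9   5. ]
```

```bash
cat >> h.py <<'E'
def key(f,box,half,L,out,thr=60):
    """grey mask in box (x0,y0,x1,y1); fit arm axis at z=half. prints axis points"""
    px=load(f)[0]; x0,y0,x1,y1=box
    hsv=cv2.cvtColor(px,cv2.COLOR_BGR2HSV); m=((hsv[...,1]<thr)&(hsv[...,2]>85)).astype(np.uint8)*255
    mm=np.zeros_like(m); mm[y0:y1,x0:x1]=m[y0:y1,x0:x1]
    n,lab,stt,_=cv2.connectedComponentsWithStats(mm); i=1+np.argmax(stt[1:,4]); mm=(lab==i).astype(np.uint8)*255
    v=px.copy(); cs,_=cv2.findContours(mm,cv2.RETR_EXTERNAL,cv2.CHAIN_APPROX_NONE); cv2.drawContours(v,cs,-1,(0,0,255),1)
    cv2.imwrite(f"pics/{out}.png",cv2.resize(v[y0:y1,x0:x1],None,fx=4,fy=4,interpolation=cv2.INTER_NEAREST))
    P=np.array([ray(f,u,vv,half)[:2] for vv,u in zip(*np.nonzero(mm))])
    return P
E
python3 - <<'E'
from h import *
P=key("w1",(30,20,90,155),5,112,"k1")
print(len(P),P.min(0),P.max(0))
x=P[:,0]
# row-centres along x bins
xs=np.arange(x.min()+8,x.max()-28,4);c=[];w=[]
for a in xs:
    q=P[(x>a)&(x<a+4)][:,1]; c.append((q.min()+q.max())/2); w.append(q.max()-q.min())
k=np.polyfit(xs+2,c,1);print("slope",k,np.round(w,1),np.round(c-np.polyval(k,xs+2),1))
E
```

```text
1637 [577.28221158 -15.2820581 ] [691.77748293  46.3984041 ]
slope [  0.12080693 -57.95791197] [11.5 11.3 11.1 11.4 11.2 11.3 11.6 11.3 10.8 61.7 11.5 11.4 11.2 11.5
 11.7 11.8 11.7 11.2 11.3 11.3] [ 0.3  0.3 -0.2  0.2  0.1  0.1 -0.2 -0.1  0.1 -1.8  0.2  0.2  0.1  0.
 -0.1  0.2  0.1  0.2  0.1  0.1]
```

View pics/k1.png

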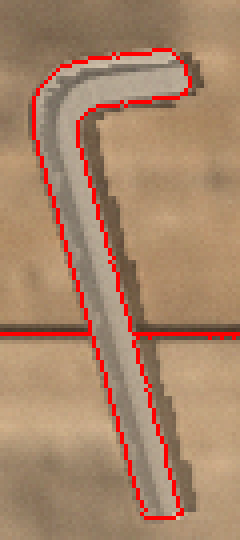

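```bash
cat >> h.py <<'E'
RB=np.array([[-1,0,0],[0,0,-1],[0,-1,0]]).astype(float)
RZ=lambda a:Ro.from_euler("z",a).as_matrix()
RY=lambda a:Ro.from_euler("y",a).as_matrix()
E
python3 - <<'E'
from h import *
print(arm.tips_ahead)
rel([655.4,21.2,70],RZ(.120)@RB)
print((27-70)/800)
E
```

```text
25.0
tr [-0.1386, 0.1684, -0.2626]
dr [0.0001, -0.0769, 0.0007]
-0.05375
```

Call:
{"op": "send_rows", "data": {
  "translation": [
    [-0.1386, 0.1684, -0.2626],
    [-0.1386, 0.1684, -0.2626],
    [-0.1386, 0.1684, -0.2626],
    [-0.1386, 0.1684, -0.2626],
    [-0.1386, 0.1684, -0.2626],
    [-0.1386, 0.1684, -0.2626],
    [-0.1386, 0.1684, -0.2626],
    [-0.1386, 0.1684, -0.2626],
    [-0.1386, 0.195, -0.2626],
    [-0.1386, 0.222, -0.2626],
    [-0.1386, 0.222, -0.2626]
  ],
  "dr": [
    [0, -0.0769, 0],
    [0, -0.0769, 0],
    [0, -0.0769, 0],
    [0, -0.0769, 0],
    [0, -0.0769, 0],
    [0, -0.0769, 0],
    [0, -0.0769, 0],
    [0, -0.0769, 0],
    [0, -0.0769, 0],
    [0, -0.0769, 0],
    [0, -0.0769, 0]
  ],
  "claw": 40
}}

```text
time_s: 2.6
tool_pos: [653.4, 17.2, 25.8]
eef_rot: [-1.569, -0.005, -3.026]
force: [-0.6, -0.4, -0.7]
grip_width: 0.473
```

Run:
```python
from h import *
st(); save("wrist","w2"); crop("w2",0,0,512,384,1.5)
```

```text
2.6 [653.4  17.2  25.8] [-1.569 -0.005 -3.026] F [-0.6 -0.4 -0.7] T [ 0.02  0.03 -0.01] g 40.4
```

View pics/w2_c0_0.png

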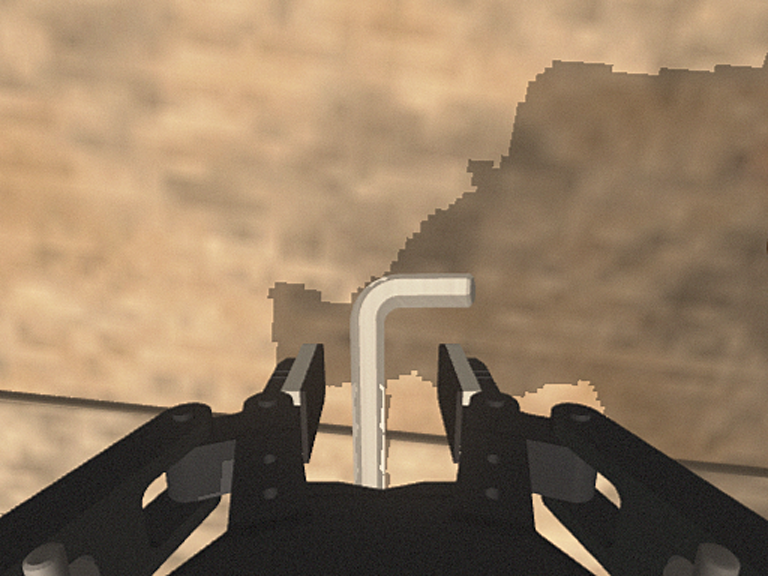

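Run:
```python
from h import *
rel([655.4,21.2,27],RZ(.120)@RB)
```

```text
tr [-0.0016, 0.0002, -0.004]
dr [-0.0008, -0.0023, 0.0018]
```

Call:
{"op": "send_rows", "data": {
  "translation": [
    [-0.0016, 0, -0.004],
    [-0.0016, 0, -0.004],
    [-0.0016, 0, -0.004],
    [-0.0016, 0, -0.004],
    [-0.0016, 0, -0.004],
    [-0.0016, 0, -0.004]
  ],
  "dr": [
    [0, -0.002, 0],
    [0, -0.002, 0],
    [0, -0.002, 0],
    [0, -0.002, 0],
    [0, -0.002, 0],
    [0, -0.002, 0]
  ],
  "claw": 4
}}

```text
time_s: 3.25
tool_pos: [656.6, 20.6, 29.2]
eef_rot: [-1.569, -0.0, -3.023]
force: [-1.1, -0.5, 7.4]
grip_width: 0.088
```

Run:
```python
from h import *
st(); rel([654,21,110],RZ(-.04)@RY(-np.radians(18))@RB)
```

```text
3.25 [656.6  20.6  29.2] [-1.569 -0.    -3.023] F [-1.1 -0.5  7.4] T [-0.25  0.3   0.01] g 7.5
tr [0.0032, -0.1009, -0.0007]
dr [0.0145, 0.1007, 0.1996]
```

Run:
```python
from h import *
st(); save("wrist","w3"); crop("w3",150,150,240,234,3)
```

```text
3.25 [656.6  20.6  29.2] [-1.569 -0.    -3.023] F [-1.1 -0.5  7.4] T [-0.25  0.3   0.01] g 7.5
```

View pics/w3_c150_150.png

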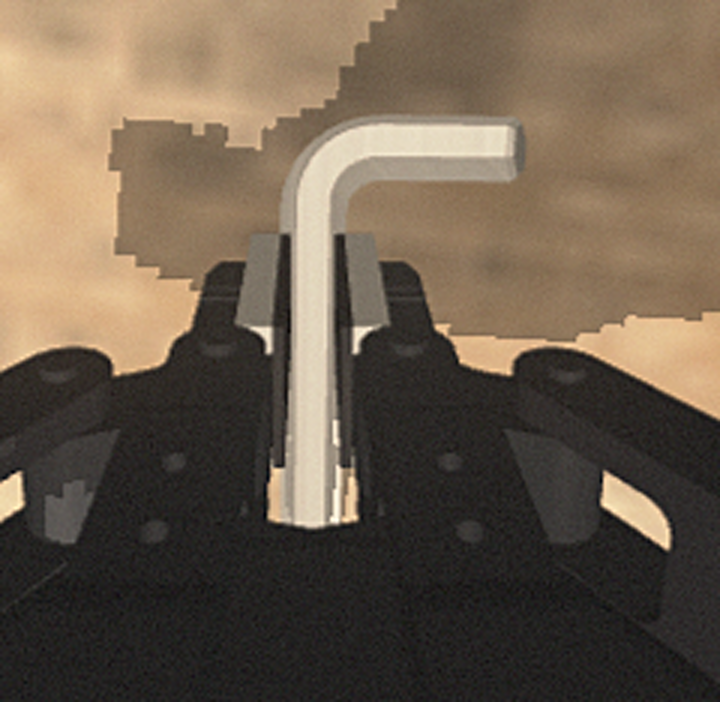

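Run:
```python
from h import *
rel([655.4,20.8,24.6],RZ(.120)@RB)
```

```text
tr [0.0015, 0.0058, -0.0005]
dr [-0.0014, -0.0007, 0.0001]
```

Call:
{"op": "send_rows", "data": {
  "translation": [
    [0.0015, 0, 0],
    [0.0015, 0, 0],
    [0.0015, 0.0058, 0],
    [0.0015, 0.0058, 0],
    [0.0015, 0.0058, 0]
  ],
  "dr": [
    [0, 0, 0],
    [0, 0, 0],
    [0, 0, 0],
    [0, 0, 0],
    [0, 0, 0]
  ],
  "claw": 24
}}

```text
time_s: 3.8
tool_pos: [656.0, 20.6, 25.2]
eef_rot: [-1.569, 0.001, -3.022]
force: [0.1, 0.1, 5.5]
grip_width: 0.284
```

Call:
{"op": "send_rows", "data": {
  "translation": [
    [0, 0, 0],
    [0, 0, 0],
    [0, 0, 0],
    [0, 0, 0]
  ],
  "dr": [
    [0, 0, 0],
    [0, 0, 0],
    [0, 0, 0],
    [0, 0, 0]
  ],
  "claw": 4
}}

```text
time_s: 4.2
tool_pos: [656.4, 21.8, 25.7]
eef_rot: [-1.57, 0.002, -3.022]
force: [-1.2, 1.9, 6.7]
grip_width: 0.1
```

Run:
```python
from h import *
st(); save("wrist","w4"); crop("w4",150,150,240,234,3)
```

```text
4.2 [656.4  21.8  25.7] [-1.570e+00  2.000e-03 -3.022e+00] F [-1.2  1.9  6.7] T [0.29 0.2  0.04] g 8.5
```

View pics/w4_c150_150.png

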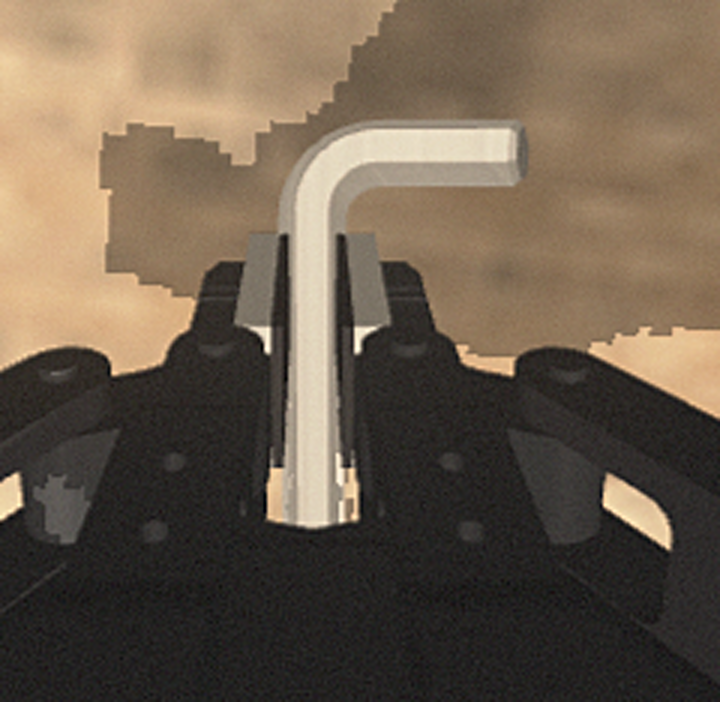

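Call:
{"op": "send_rows", "data": {
  "translation": [
    [0, -0.04, 0],
    [0, -0.06, 0],
    [0, -0.06, 0]
  ],
  "dr": [
    [0, 0, 0],
    [0, 0, 0],
    [0, 0, 0]
  ]
}}

```text
time_s: 4.55
tool_pos: [658.2, 21.8, 76.1]
eef_rot: [-1.569, 0.007, -3.022]
force: [0.9, 0.3, -0.5]
grip_width: 0.094
```

Run:
```python
from h import *
st(); save("wrist","w5"); crop("w5",150,150,240,234,3); save("side","s5"); crop("s5",210,130,140,100,5)
```

```text
4.55 [658.2  21.8  76.1] [-1.569  0.007 -3.022] F [ 0.9  0.3 -0.5] T [ 0.03 -0.08  0.01] g 8.0
```

View pics/w5_c150_150.png

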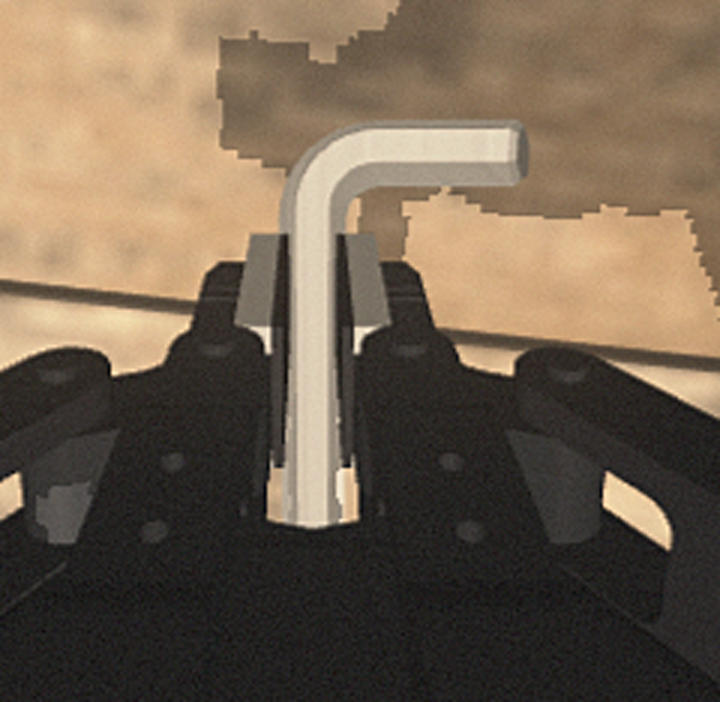

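View pics/s5_c210_130.png

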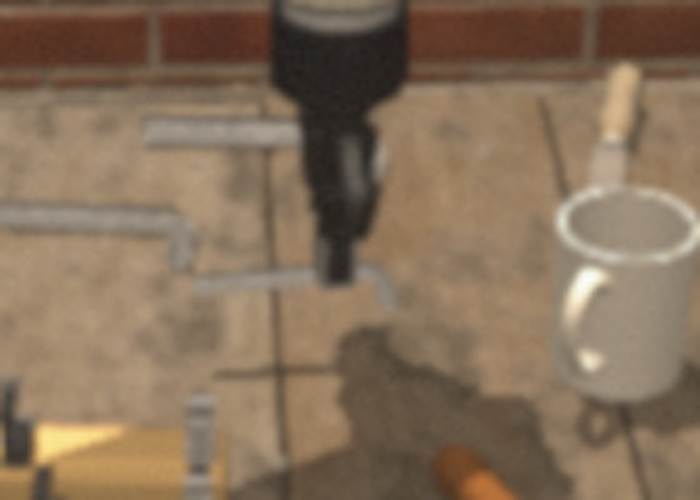

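```bash
cat >> h.py <<'E'
def tproj(f,X):
    """project tool-frame point into wrist picture f"""
    M=np.array(arm.get_image("wrist")["mount"]) if not hasattr(tproj,"M") else tproj.M
    tproj.M=M; K=load(f)[1]; q=K@(M[:3,:3].T@(np.array(X)-M[:3,3])); return (q[:2]/q[2]).round(1)
E
python3 - <<'E'
from h import *
for X in [(-33.75,20.7,0),(-28,20.7,0),(-12,20.7,0),(-12,20.7,5.75),(-12,20.7,-5.75),(-28,20.7,34.25)]:
    u=tproj("w5",X); print(X,u,((u-150+.3)*3).round(0))
E
```

```text
(-33.75, 20.7, 0) [252.8 187.4] [309. 113.]
(-28, 20.7, 0) [252.8 198.7] [309. 147.]
(-12, 20.7, 0) [252.8 229. ] [309. 238.]
(-12, 20.7, 5.75) [264.1 229. ] [343. 238.]
(-12, 20.7, -5.75) [241.5 229. ] [275. 238.]
(-28, 20.7, 34.25) [322.1 198.8] [517. 147.]
```

```bash
cat >> h.py <<'E'
O=np.array([525.05,-183.9,0.]);EX=np.array([.9992,-.04,0]);EY=np.array([.04,.9992,0])
def pose(tail_l,tilt,tk,z_ofs=0.):
    """tail_l local (lx,ly,z); tk = tail in tool frame"""
    R=RZ(-.04)@RY(-np.radians(tilt))@RB
    t=O+EX*tail_l[0]+EY*tail_l[1]+np.array([0,0,tail_l[2]])
    return t-R@np.array(tk),R
def go(tail_l,tilt,tk):
    p,R=pose(tail_l,tilt,tk); print("->",p.round(1)); rel(p,R)
E
python3 - <<'E'
from h import *
tk=(79,20.7,0)
go((14,-45.2,72),19,tk)
E
```

```text
-> [ 605.1 -232.3  117.3]
tr [0.1006, -0.0554, 0.3076]
dr [0.016, 0.1009, 0.2103]
```

Call:
{"op": "send_rows", "data": {
  "translation": [
    [0.01, -0.06, 0],
    [0.03, -0.12, 0.04],
    [0.05, -0.14, 0.1],
    [0.08, -0.14, 0.16],
    [0.1, -0.14, 0.22],
    [0.1006, -0.14, 0.28],
    [0.1006, -0.14, 0.3076],
    [0.1006, -0.14, 0.3076],
    [0.1006, -0.11, 0.3076],
    [0.1006, -0.0554, 0.3076],
    [0.1006, -0.0554, 0.3076],
    [0.1006, -0.0554, 0.3076]
  ],
  "dr": [
    [0, 0, 0],
    [0.005, 0.03, 0.06],
    [0.01, 0.06, 0.14],
    [0.016, 0.1, 0.21],
    [0.016, 0.1009, 0.2103],
    [0.016, 0.1009, 0.2103],
    [0.016, 0.1009, 0.2103],
    [0.016, 0.1009, 0.2103],
    [0.016, 0.1009, 0.2103],
    [0.016, 0.1009, 0.2103],
    [0.016, 0.1009, 0.2103],
    [0.016, 0.1009, 0.2103]
  ]
}}

```text
time_s: 5.9
tool_pos: [604.4, -231.3, 116.0]
eef_rot: [-1.572, 0.329, 3.102]
force: [1.3, -1.3, -0.2]
grip_width: 0.097
```

Run:
```python
from h import *
st(); save("wrist","w6"); crop("w6",100,120,300,230,2.6);save("side","s6"); crop("s6",190,170,140,120,5)
go((14,-45.2,72),19,(79,20.7,0))
```

```text
5.9 [ 604.4 -231.3  116. ] [-1.572  0.329  3.102] F [ 1.3 -1.3 -0.2] T [ 0.02  0.32 -0.01] g 8.3
-> [ 605.1 -232.3  117.3]
tr [0.002, 0.0015, 0.0003]
dr [-0.0002, 0.0005, -0.0015]
```

View pics/w6_c100_120.png

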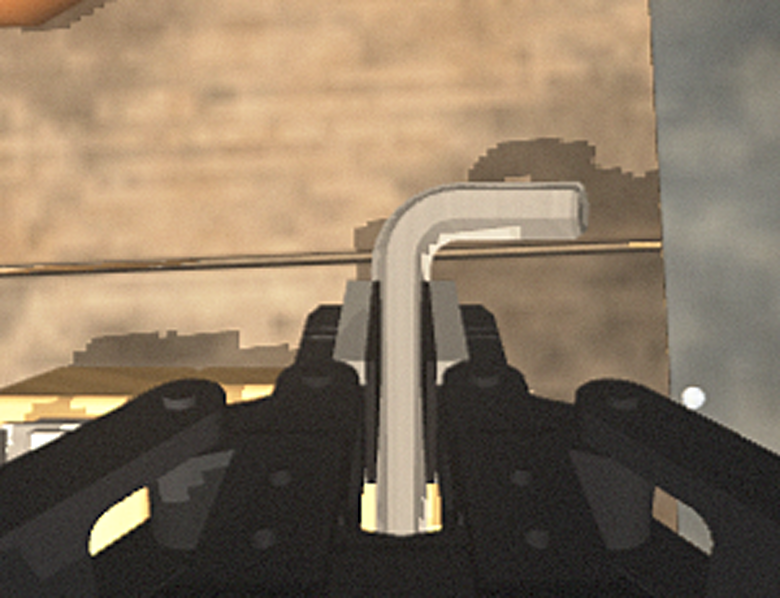

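View pics/s6_c190_170.png

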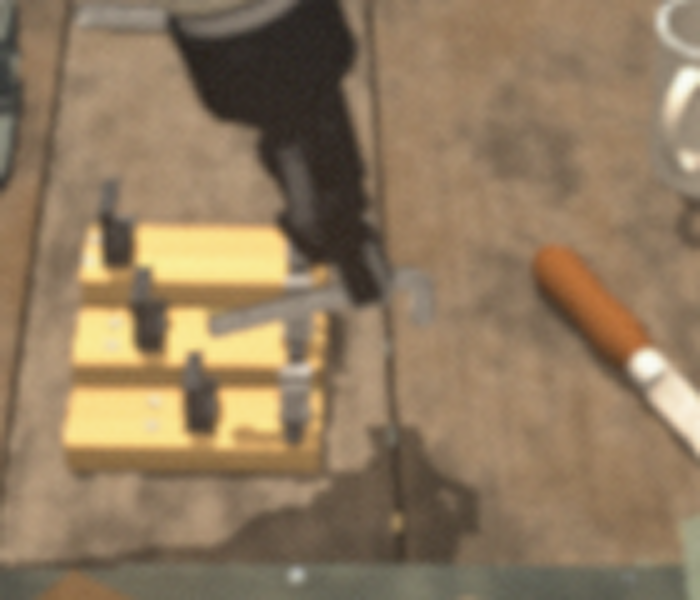

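Run:
```python
from h import *
tk=(79,20.7,0)
go((14,-45.2,37),19,tk);go((6,-45.2,37),19,tk)
```

```text
-> [ 605.1 -232.3   82.3]
tr [0.0164, 0.0428, 0.0002]
dr [-0.0002, 0.0005, -0.0015]
-> [ 597.1 -232.    82.3]
tr [0.0258, 0.0395, 0.0002]
dr [-0.0002, 0.0005, -0.0015]
```

Call:
{"op": "send_rows", "data": {
  "translation": [
    [0.006, 0.02, 0],
    [0.012, 0.034, 0.0002],
    [0.0164, 0.0428, 0.0002],
    [0.0164, 0.0428, 0.0002],
    [0.0164, 0.0428, 0.0002]
  ],
  "dr": [
    [0, 0, 0],
    [0, 0, 0],
    [0, 0, -0.001],
    [0, 0, -0.001],
    [0, 0, -0.001]
  ]
}}

```text
time_s: 6.5
tool_pos: [605.3, -232.4, 82.7]
eef_rot: [-1.57, 0.333, 3.102]
force: [-0.3, 0.5, -0.7]
grip_width: 0.094
```

Run:
```python
from h import *
st(); save("side","s7"); crop("s7",190,170,140,120,5);save("wrist","w7"); crop("w7",100,120,300,230,2.6);
tk=(79,20.7,0)
go((14,-45.2,37),19,tk);go((6,-45.2,37),19,tk)
```

```text
6.5 [ 605.3 -232.4   82.7] [-1.57   0.333  3.102] F [-0.3  0.5 -0.7] T [ 0.04  0.39 -0.02] g 8.0
-> [ 605.1 -232.3   82.3]
tr [0.0007, 0.0006, -0.0002]
dr [-0.0005, 0.0005, -0.0011]
-> [ 597.1 -232.    82.3]
tr [0.0102, -0.0027, -0.0002]
dr [-0.0005, 0.0005, -0.0011]
```

View pics/s7_c190_170.png

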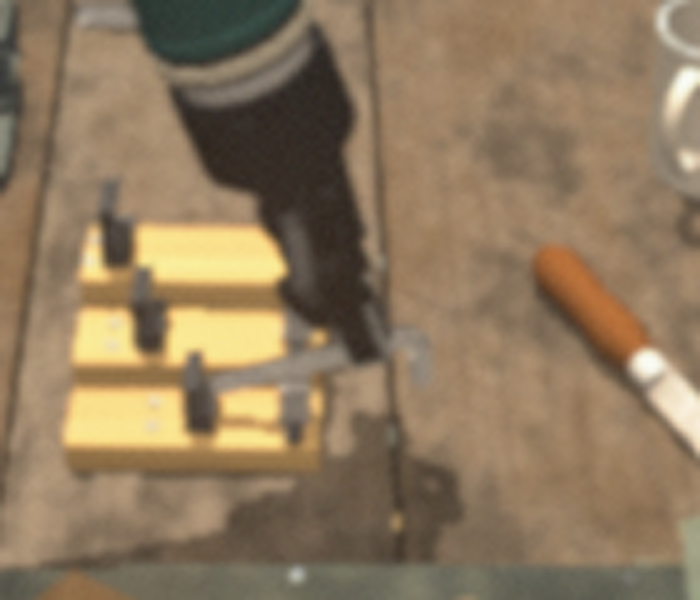

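View pics/w7_c100_120.png

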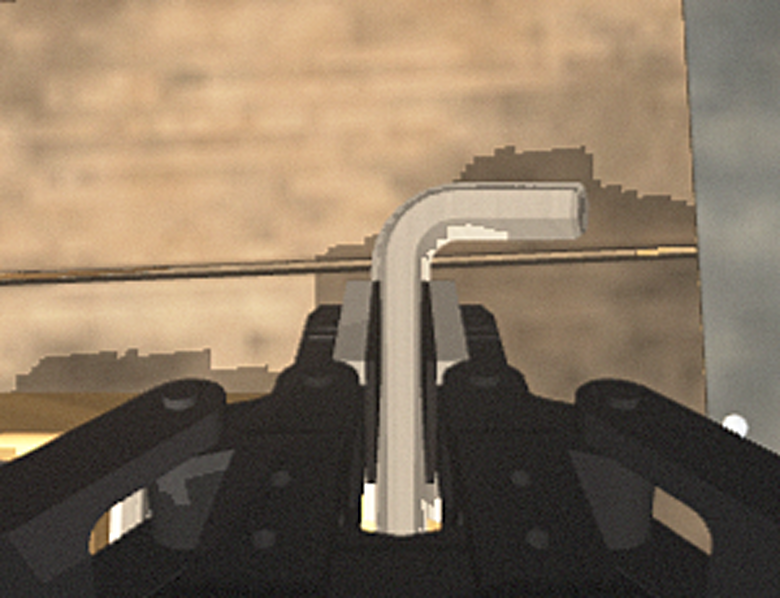

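Run:
```python
from h import *
def L(x,y,z):
    X=O+EX*x+EY*y+np.array([0,0,z]); return ((proj("s7",X)-[190,170]+.4)*5).round(0)
for n,q in dict(heel=(5,-46,36),tail=(14,-45.2,37),lipunder=(10,-46,44.5),lipL=(10,-61,44.5),lipR=(10,-31,44.5),ped=(17,-46,31),pedL=(17,-61,31),clip=(55,-46,36),clipL=(55,-56,45),clipR=(55,-36,45),bend=(14+107*.945,-45.2,37+107*.325),rackc=(67,-68,18),rackc0=(67,-68,0),rackn=(-57,-68,18),h=(67,68,49.5),hn=(-57,68,49.5)).items(): print(n,L(*q))
```

```text
heel [198. 386.]
tail [217. 384.]
lipunder [208. 373.]
lipL [206. 393.]
lipR [210. 353.]
ped [223. 395.]
pedL [221. 415.]
clip [301. 388.]
clipL [300. 387.]
clipR [301. 360.]
bend [426. 330.]
rackc [325. 446.]
rackc0 [325. 474.]
rackn [ 68. 443.]
h [331. 226.]
hn [ 94. 224.]
```

Call:
{"op": "send_rows", "data": {
  "translation": [
    [0.004, -0.001, 0],
    [0.007, -0.002, 0],
    [0.0102, -0.0027, -0.0002],
    [0.0114, -0.0031, -0.0002],
    [0.0114, -0.0031, -0.0002]
  ],
  "dr": [
    [0, 0, 0],
    [0, 0, 0],
    [0, 0, -0.001],
    [0, 0, -0.001],
    [0, 0, -0.001]
  ]
}}

```text
time_s: 7.1
tool_pos: [596.6, -232.1, 82.8]
eef_rot: [-1.569, 0.333, 3.103]
force: [1.7, -0.9, -1.1]
grip_width: 0.091
```

Run:
```python
from h import *
st(); save("side","s8"); crop("s8",190,170,140,120,5)
tk=(79,20.7,0)
go((5,-45.2,37),19,tk)
```

```text
7.1 [ 596.6 -232.1   82.8] [-1.569  0.333  3.103] F [ 1.7 -0.9 -1.1] T [-0.03 -0.07 -0.02] g 7.8
-> [ 596.1 -232.    82.3]
tr [0.0008, 0.0003, -0.0001]
dr [-0.0007, 0.0007, -0.001]
```

View pics/s8_c190_170.png

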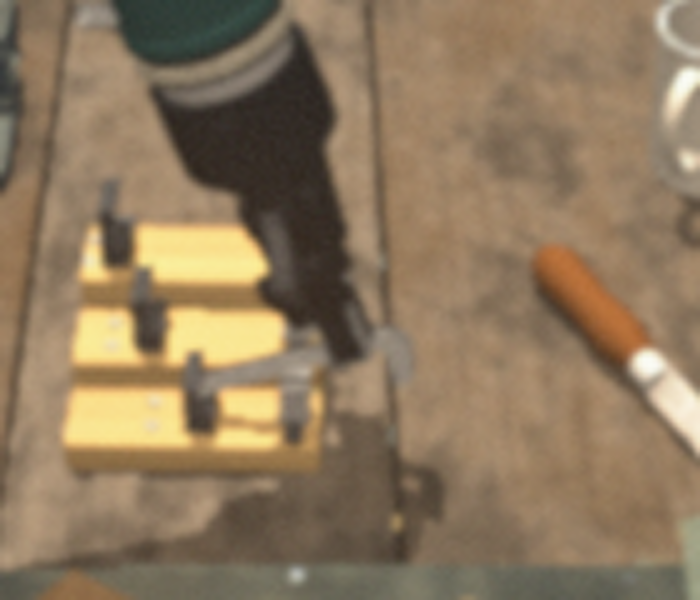

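Call:
{"op": "send_rows", "data": {
  "translation": [
    [0.0012, -0.0004, 0],
    [0.0024, -0.0008, 0],
    [0.0036, -0.0012, 0],
    [0.0036, -0.0012, 0]
  ],
  "dr": [
    [0, 0, 0],
    [0, 0, 0],
    [0, 0, 0],
    [0, 0, 0]
  ]
}}

```text
time_s: 7.55
tool_pos: [595.9, -232.1, 84.1]
eef_rot: [-1.568, 0.338, 3.103]
force: [6.4, 0.1, 0.1]
grip_width: 0.093
```

Run:
```python
from h import *
tk=(79,20.7,0)
for x,t,z in[(5,16,36.8),(4.8,13,36.6),(4.7,10,36.4)]: go((x,-45.2,z),t,tk)
```

```text
-> [ 598.4 -232.1   78.5]
tr [-0.0007, 0.0076, -0.0002]
dr [-0.0013, 0.001, -0.0375]
-> [ 600.3 -232.1   74.5]
tr [-0.0013, 0.0131, -0.0002]
dr [-0.0014, 0.001, -0.0709]
-> [ 602.1 -232.2   70.5]
tr [-0.0017, 0.0186, -0.0002]
dr [-0.0014, 0.001, -0.1042]
```

Call:
{"op": "send_rows", "data": {
  "translation": [
    [-0.0007, 0.0076, 0],
    [-0.0013, 0.0131, 0],
    [-0.0017, 0.0186, 0],
    [-0.0017, 0.0186, 0],
    [-0.0017, 0.0186, 0]
  ],
  "dr": [
    [-0.001, 0.001, -0.0375],
    [-0.001, 0.001, -0.071],
    [-0.001, 0.001, -0.104],
    [-0.001, 0.001, -0.104],
    [-0.001, 0.001, -0.104]
  ]
}}

```text
time_s: 8.05
tool_pos: [602.3, -232.6, 70.4]
eef_rot: [-1.57, 0.176, 3.102]
force: [3.4, -1.6, 0.3]
grip_width: 0.093
```

Run:
```python
from h import *
st(); save("side","s9"); crop("s9",190,170,140,120,5)
tk=(79,20.7,0)
for x,t,z in[(4.6,7,36.2),(4.5,5,36.),(4.3,3,36),(4.3,1,36),(4.3,0,36)]: go((x,-45.2,z),t,tk)
```

```text
8.05 [ 602.3 -232.6   70.4] [-1.57   0.176  3.102] F [ 3.4 -1.6  0.3] T [-0.21 -0.55  0.02] g 7.9
-> [ 603.7 -232.3   66.4]
tr [-0.0008, 0.0056, -0.0005]
dr [-0.0006, -0.0002, -0.0348]
-> [ 604.6 -232.3   63.5]
tr [-0.0013, 0.0093, -0.0005]
dr [-0.0006, -0.0002, -0.057]
-> [ 605.3 -232.3   60.8]
tr [-0.0015, 0.0128, -0.0005]
dr [-0.0006, -0.0002, -0.0792]
-> [ 606.1 -232.4   58.1]
tr [-0.0019, 0.0163, -0.0005]
dr [-0.0006, -0.0002, -0.1014]
-> [ 606.5 -232.4   56.7]
tr [-0.0021, 0.0181, -0.0005]
dr [-0.0006, -0.0002, -0.1126]
```

View pics/s9_c190_170.png

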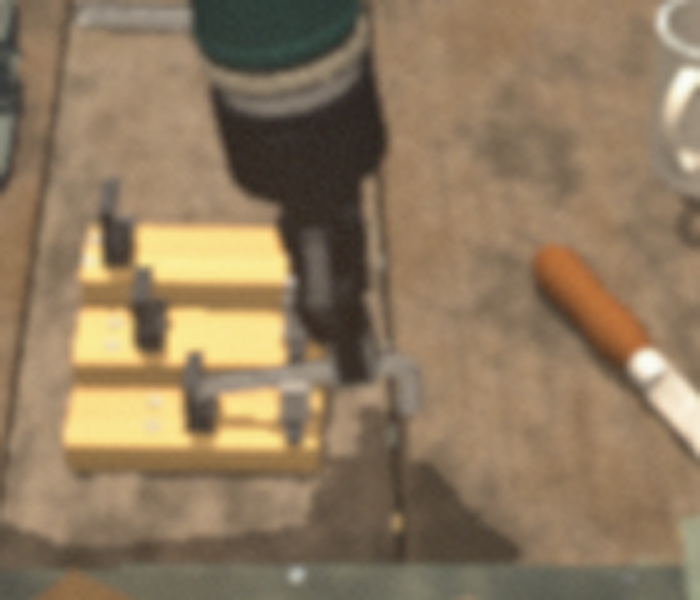

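Call:
{"op": "send_rows", "data": {
  "translation": [
    [-0.0005, 0.003, -0.0003],
    [-0.0008, 0.0056, -0.0005],
    [-0.0011, 0.0075, -0.0005],
    [-0.0011, 0.0075, -0.0005]
  ],
  "dr": [
    [0, 0, -0.018],
    [0, 0, -0.035],
    [0, 0, -0.046],
    [0, 0, -0.046]
  ]
}}

```text
time_s: 8.5
tool_pos: [604.5, -232.6, 65.9]
eef_rot: [-1.57, 0.106, 3.101]
force: [1.7, -0.3, 6.2]
grip_width: 0.093
```

Run:
```python
from h import *
st()
tk=(79,20.7,0)
for x,t,z in[(4.5,4,36.),(4.3,2,36),(4.3,0,36),(4.3,-1,36)]: go((x,-45.2,z),t,tk)
```

```text
8.5 [ 604.5 -232.6   65.9] [-1.57   0.106  3.101] F [ 1.7 -0.3  6.2] T [-0.1  -0.14  0.02] g 7.9
-> [ 605.  -232.3   62.2]
tr [-0.0001, 0.0047, -0.0004]
dr [-0.0008, -0.0003, -0.023]
-> [ 605.7 -232.4   59.4]
tr [-0.0006, 0.0081, -0.0004]
dr [-0.0008, -0.0004, -0.0452]
-> [ 606.5 -232.4   56.7]
tr [-0.0012, 0.0117, -0.0004]
dr [-0.0008, -0.0004, -0.0675]
-> [ 606.8 -232.4   55.3]
tr [-0.0014, 0.0134, -0.0004]
dr [-0.0008, -0.0004, -0.0786]
```

Call:
{"op": "send_rows", "data": {
  "translation": [
    [-0.0001, 0.0025, -0.0002],
    [-0.0001, 0.0047, -0.0002],
    [-0.0006, 0.0081, -0.0002],
    [-0.0012, 0.0117, -0.0002],
    [-0.0012, 0.0117, -0.0002]
  ],
  "dr": [
    [0, 0, -0.012],
    [0, 0, -0.023],
    [0, 0, -0.045],
    [0, 0, -0.0675],
    [0, 0, -0.0675]
  ]
}}

```text
time_s: 9.0
tool_pos: [606.6, -232.6, 56.5]
eef_rot: [-1.57, 0.001, 3.101]
force: [3.6, -1.6, 2.4]
grip_width: 0.095
```

Run:
```python
from h import *
st();save("side","s10"); crop("s10",190,170,140,120,5)
tk=(79,20.7,0)
for x,t,z in[(4.3,0,36),(4.3,-1,36)]: go((x,-45.2,z),t,tk)
```

```text
9.0 [ 606.6 -232.6   56.5] [-1.570e+00  1.000e-03  3.101e+00] F [ 3.6 -1.6  2.4] T [-0.1  -0.55  0.  ] g 8.1
-> [ 606.5 -232.4   56.7]
tr [0.0001, -0.0001, -0.0002]
dr [-0.0006, -0.0005, -0.0009]
-> [ 606.8 -232.4   55.3]
tr [-0.0003, 0.0016, -0.0002]
dr [-0.0006, -0.0005, -0.012]
```

View pics/s10_c190_170.png

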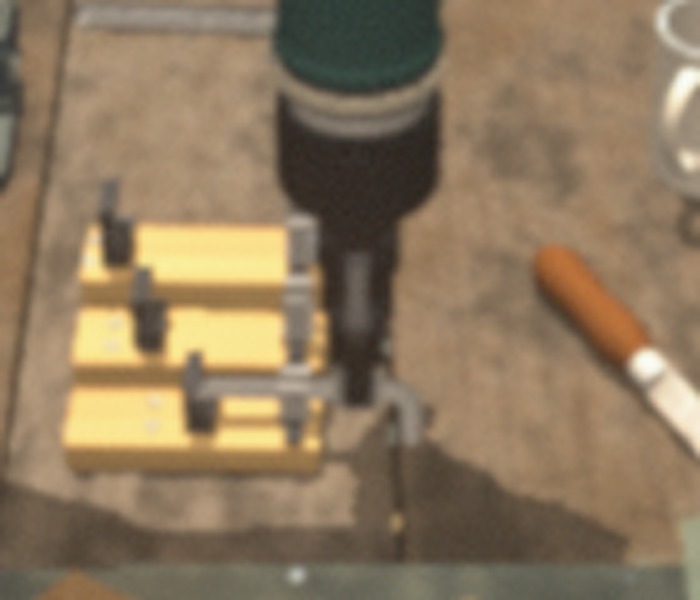

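Call:
{"op": "send_rows", "data": {
  "translation": [
    [0, 0.002, 0],
    [0, 0.004, 0],
    [0, 0.004, 0]
  ],
  "dr": [
    [0, 0, 0],
    [0, 0, 0],
    [0, 0, 0]
  ]
}}

```text
time_s: 9.35
tool_pos: [606.7, -232.7, 55.2]
eef_rot: [-1.57, 0.003, 3.1]
force: [0.4, 0.4, 11.5]
grip_width: 0.091
```

Call:
{"op": "send_rows", "data": {
  "translation": [
    [0.001, -0.002, 0],
    [0.0025, -0.002, 0],
    [0.004, -0.002, 0],
    [0.004, -0.002, 0]
  ],
  "dr": [
    [0, 0, 0],
    [0, 0, 0],
    [0, 0, 0],
    [0, 0, 0]
  ]
}}

```text
time_s: 9.75
tool_pos: [606.3, -232.6, 57.7]
eef_rot: [-1.569, 0.011, 3.1]
force: [10.0, -1.3, -2.4]
grip_width: 0.096
```

Run:
```python
from h import *
st()
```

```text
9.75 [ 606.3 -232.6   57.7] [-1.569  0.011  3.1  ] F [10.  -1.3 -2.4] T [-0.21 -2.02  0.04] g 8.2
```

Call:
{"op": "send_rows", "data": {
  "translation": [
    [-0.001, 0.001, 0],
    [-0.001, 0.001, 0],
    [-0.001, 0.001, 0],
    [-0.001, -0.04, 0],
    [-0.001, -0.1, 0],
    [-0.001, -0.1, 0]
  ],
  "dr": [
    [0, 0, 0],
    [0, 0, 0],
    [0, 0, 0],
    [0, 0, 0],
    [0, 0, 0],
    [0, 0, 0]
  ],
  "claw": 26
}}

```text
time_s: 10.35
tool_pos: [609.3, -233.9, 144.0]
eef_rot: [-1.566, 0.021, 3.1]
force: [1.0, 0.7, 0.8]
grip_width: 0.307
```

Run:
```python
from h import *
st();save("side","s11"); crop("s11",190,170,140,120,5);save("wrist","w11"); crop("w11",100,120,300,230,2.6)
```

```text
10.35 [ 609.3 -233.9  144. ] [-1.566  0.021  3.1  ] F [1.  0.7 0.8] T [-0.03 -0.05  0.03] g 26.2
```

View pics/s11_c190_170.png

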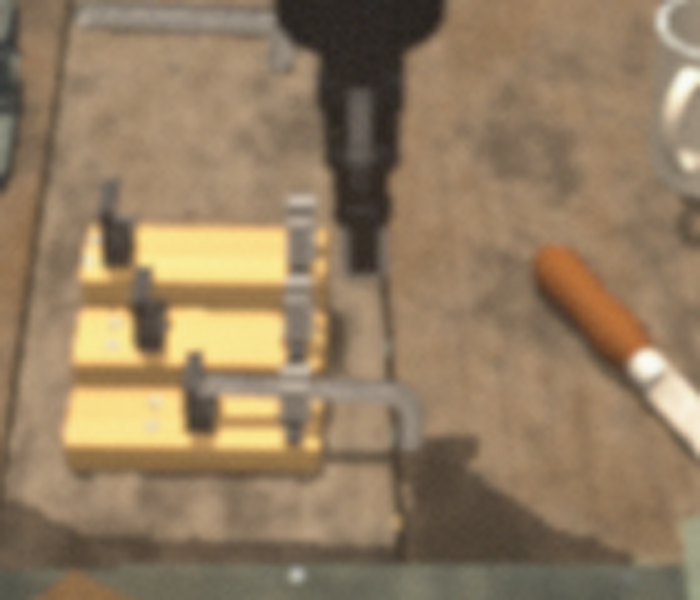

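View pics/w11_c100_120.png

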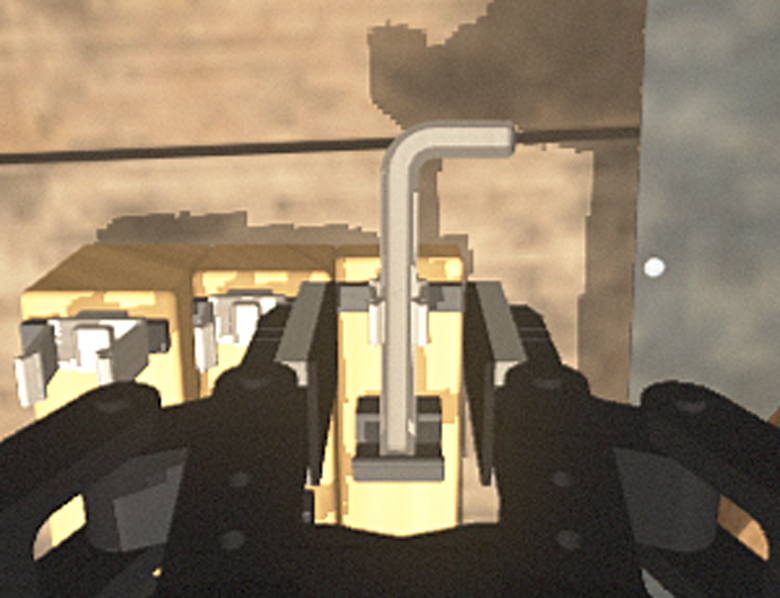

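Run:
```python
from h import *
R=RZ(-.04)@RB
for z in(75,66.5,65):
    rel(O+EX*74+EY*-45.2+np.array([0,0,z]),R)
```

```text
tr [0.0123, 0.0797, -0.0007]
dr [-0.0013, -0.001, -0.0079]
tr [0.0124, 0.0903, -0.0007]
dr [-0.0013, -0.001, -0.0079]
tr [0.0124, 0.0922, -0.0007]
dr [-0.0013, -0.001, -0.0079]
```

Call:
{"op": "send_rows", "data": {
  "translation": [
    [0.0123, 0, 0],
    [0.0123, 0.04, -0.0007],
    [0.0123, 0.0797, -0.0007],
    [0.0124, 0.0797, -0.0007],
    [0.0124, 0.0903, -0.0007],
    [0.0124, 0.0922, -0.0007],
    [0.0124, 0.094, -0.0007],
    [0.0124, 0.094, -0.0007]
  ],
  "dr": [
    [-0.001, -0.001, -0.008],
    [-0.001, -0.001, -0.008],
    [-0.001, -0.001, -0.008],
    [-0.001, -0.001, -0.008],
    [-0.001, -0.001, -0.008],
    [-0.001, -0.001, -0.008],
    [-0.001, -0.001, -0.008],
    [-0.001, -0.001, -0.008]
  ],
  "claw": 0
}}

```text
time_s: 11.25
tool_pos: [597.3, -232.2, 65.0]
eef_rot: [-1.57, 0.0, 3.102]
force: [-2.3, 1.5, 4.1]
grip_width: 0.002
```

Call:
{"op": "send_rows", "data": {
  "translation": [
    [0, 0.002, 0],
    [0, 0.004, 0],
    [0, 0.006, 0],
    [0, 0.006, 0]
  ],
  "dr": [
    [0, 0, 0],
    [0, 0, 0],
    [0, 0, 0],
    [0, 0, 0]
  ]
}}

```text
time_s: 11.65
tool_pos: [597.4, -232.8, 64.1]
eef_rot: [-1.569, 0.001, 3.101]
force: [-8.7, 1.9, 21.1]
grip_width: 0.008
```

Run:
```python
from h import *
rel([565,195,230],RB)
for u,v in[(195,270),(240,270),(200,340),(235,300)]: print(ray("t1",u,v,60).round(0))
```

```text
tr [0.062, -0.2082, -0.5324]
dr [-0.001, -0.0257, -0.0003]
[417.  82.  60.]
[407. -30.  60.]
[248.  80.  60.]
[335. -12.  60.]
```

Call:
{"op": "send_rows", "data": {
  "translation": [
    [0, -0.04, 0],
    [0, -0.1, 0],
    [0.01, -0.16, -0.06],
    [0.03, -0.2, -0.12],
    [0.04, -0.2, -0.18],
    [0.06, -0.2, -0.24],
    [0.062, -0.2082, -0.3],
    [0.062, -0.2082, -0.4],
    [0.062, -0.2082, -0.5],
    [0.062, -0.2082, -0.5324],
    [0.062, -0.2082, -0.5324],
    [0.062, -0.2082, -0.5324]
  ],
  "dr": [
    [0, 0, 0],
    [0, 0, 0],
    [-0.001, -0.01, 0],
    [-0.001, -0.02, 0],
    [-0.001, -0.0257, 0],
    [-0.001, -0.0257, 0],
    [-0.001, -0.0257, 0],
    [-0.001, -0.0257, 0],
    [-0.001, -0.0257, 0],
    [-0.001, -0.0257, 0],
    [-0.001, -0.0257, 0],
    [-0.001, -0.0257, 0]
  ],
  "claw": 45
}}

```text
time_s: 12.85
tool_pos: [563.7, 203.5, 231.0]
eef_rot: [-1.576, 0.002, -3.131]
force: [-0.4, -0.3, 0.5]
grip_width: 0.526
```

Run:
```python
from h import *
st();save("wrist","w12"); crop("w12",0,0,512,384,1.5)
```

```text
12.85 [563.7 203.5 231. ] [-1.576e+00  2.000e-03 -3.131e+00] F [-0.4 -0.3  0.5] T [0.03 0.06 0.01] g 44.9
```

View pics/w12_c0_0.png

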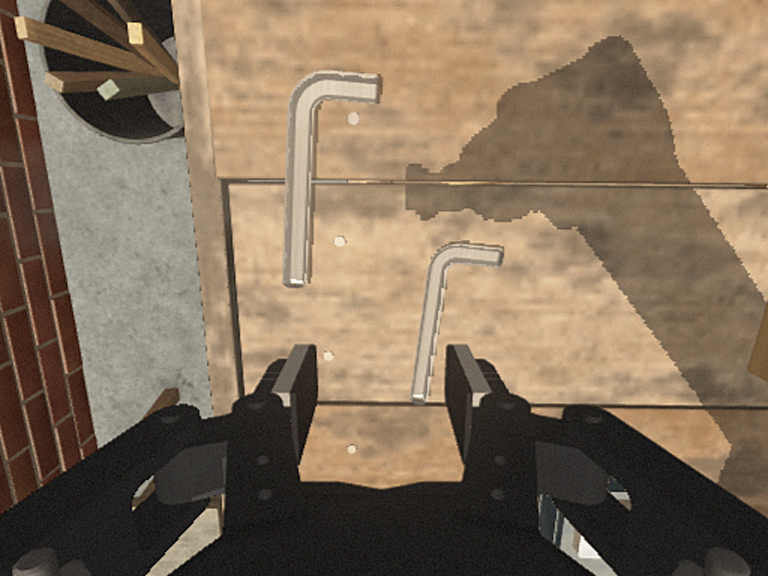

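```bash
cat >> h.py <<'E'
def fit(P,L,legx,W):
    x=P[:,0]; xs=np.arange(x.min()+8,x.min()+0.72*L,4);c=[];w=[]
    for a in xs:
        q=P[(x>a)&(x<a+4)][:,1]; c.append((q.min()+q.max())/2); w.append(q.max()-q.min())
    c=np.array(c);w=np.array(w);g=abs(w-np.median(w))<1.5
    k=np.polyfit(xs[g]+2,c[g],1);print("yaw",np.arctan(k[0]).round(4),"w",np.median(w).round(1),"res",np.abs(c[g]-np.polyval(k,xs[g]+2)).max().round(1))
    t=x.min()+.4; print("tail",t.round(1),np.polyval(k,t).round(1),"far",x.max().round(1)); return k,t
E
python3 - <<'E'
from h import *
P=key("w12",(268,155,345,275),7,140,"k12m");fit(P,140,133,16)
P=key("w12",(180,40,262,196),8.5,160,"k12l");fit(P,160,151.5,19.6)
E
python3 -c "
import cv2,numpy as np
a=cv2.imread('pics/k12m.png');b=cv2.imread('pics/k12l.png')
h=max(a.shape[0],b.shape[0]);f=lambda i:cv2.copyMakeBorder(i,0,h-i.shape[0],0,0,0)
cv2.imwrite('pics/k12.png',cv2.resize(np.hstack([f(a),f(b)]),None,fx=.8,fy=.8))"
```

```text
yaw -0.0989 w 15.1 res 0.4
tail 439.2 170.8 far 580.1
yaw -0.074 w 18.2 res 0.6
tail 543.8 274.5 far 702.8
```

View pics/k12.png

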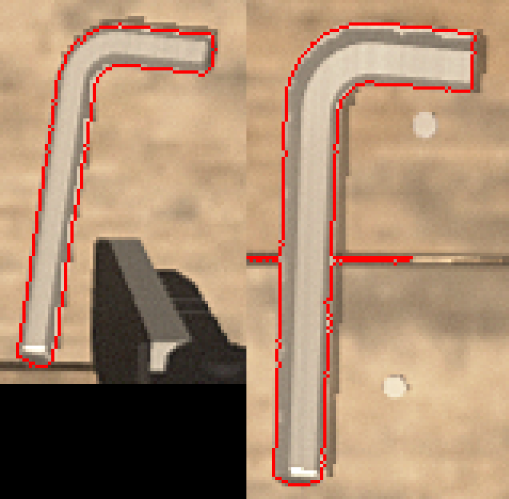

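Run:
```python
from h import *
st()
rel([540.7,160.7,70],RZ(-.099)@RB)
rel([540.7,160.7,26.8],RZ(-.099)@RB)
```

```text
12.9 [564.2 200.9 230.7] [-1.574e+00  2.000e-03 -3.134e+00] F [ 0.7  0.7 -0.4] T [ 0.04 -0.02 -0.01] g 45.1
tr [0.0301, 0.2006, 0.0507]
dr [0.002, 0.068, -0.001]
tr [0.0302, 0.2546, 0.0508]
dr [0.002, 0.068, -0.001]
```

Call:
{"op": "send_rows", "data": {
  "translation": [
    [0.02, 0.06, 0.03],
    [0.03, 0.12, 0.0507],
    [0.0301, 0.18, 0.0507],
    [0.0301, 0.2006, 0.0507],
    [0.0301, 0.2006, 0.0507],
    [0.0301, 0.225, 0.0507],
    [0.0302, 0.2546, 0.0508],
    [0.0302, 0.2546, 0.0508],
    [0.0302, 0.2546, 0.0508]
  ],
  "dr": [
    [0, 0.03, 0],
    [0.002, 0.068, -0.001],
    [0.002, 0.068, -0.001],
    [0.002, 0.068, -0.001],
    [0.002, 0.068, -0.001],
    [0.002, 0.068, -0.001],
    [0.002, 0.068, -0.001],
    [0.002, 0.068, -0.001],
    [0.002, 0.068, -0.001]
  ]
}}

```text
time_s: 13.8
tool_pos: [541.7, 160.5, 28.4]
eef_rot: [-1.571, 0.002, 3.042]
force: [0.7, 0.9, 0.3]
grip_width: 0.53
```

Run:
```python
from h import *
st();save("wrist","w13"); crop("w13",100,120,300,230,2.6);rel([540.7,160.7,26.5],RZ(-.099)@RB)
```

```text
13.8 [541.7 160.5  28.4] [-1.571e+00  2.000e-03  3.042e+00] F [0.7 0.9 0.3] T [0.02 0.03 0.01] g 45.3
tr [0.0016, 0.0028, 0.0002]
dr [0.0006, -0.0003, -0.0017]
```

View pics/w13_c100_120.png

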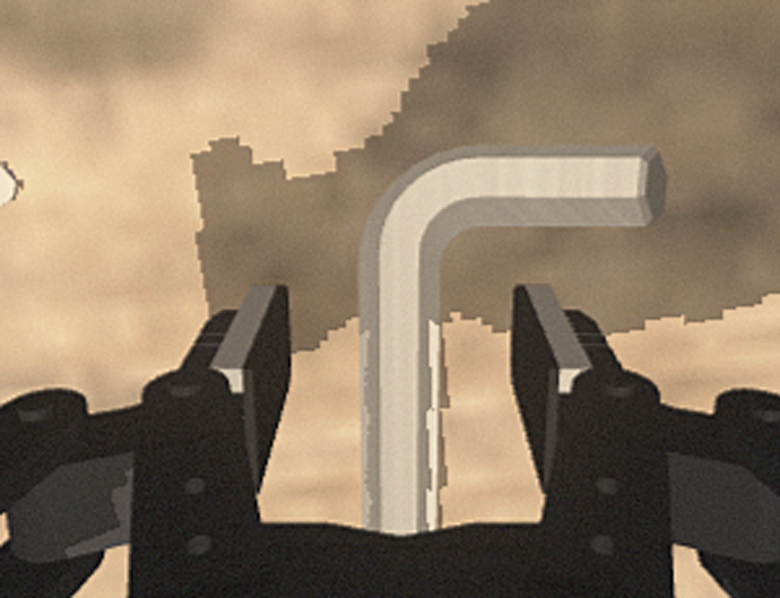

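Centred. Close.

Call:
{"op": "send_rows", "data": {
  "translation": [
    [0.0016, 0.0028, 0],
    [0.0016, 0.0028, 0],
    [0.0016, 0.0028, 0],
    [0.0016, 0.0028, 0],
    [0.0016, 0.0028, 0],
    [0.0016, 0.0028, 0]
  ],
  "dr": [
    [0, 0, -0.001],
    [0, 0, -0.001],
    [0, 0, -0.001],
    [0, 0, -0.001],
    [0, 0, -0.001],
    [0, 0, -0.001]
  ],
  "claw": 8
}}

```text
time_s: 14.45
tool_pos: [541.5, 161.0, 28.0]
eef_rot: [-1.572, 0.003, 3.042]
force: [-1.8, -0.6, 7.1]
grip_width: 0.146
```

Run:
```python
from h import *
st();save("wrist","w14"); crop("w14",100,120,300,230,2.6)
for X in [(-31-8.1,19.5,0),(-12,19.5,0),(-12,19.5,8.1),(-12,19.5,-8.1),(-31,19.5,47.9)]:
    u=tproj("w14",X); print(X,((u-[100,120]+.3)*2.6).round(0))
```

```text
14.45 [541.5 161.   28. ] [-1.572e+00  3.000e-03  3.042e+00] F [-1.8 -0.6  7.1] T [-0.2   0.28 -0.03] g 12.4
(-39.1, 19.5, 0) [400. 150.]
(-12, 19.5, 0) [400. 287.]
(-12, 19.5, 8.1) [441. 287.]
(-12, 19.5, -8.1) [358. 287.]
(-31, 19.5, 47.9) [655. 193.]
```

View pics/w14_c100_120.png

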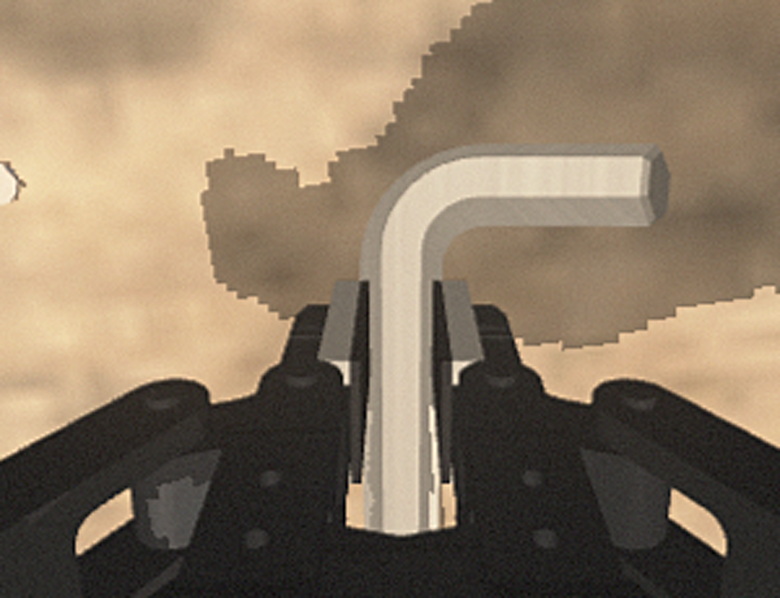

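Run:
```python
from h import *
go((-14.5,2.2,88),14,(102.8,21,0))
```

```text
-> [ 605.2 -184.9  133.2]
tr [-0.1226, -0.1319, 0.4221]
dr [-0.0037, -0.0377, 0.1537]
```

Call:
{"op": "send_rows", "data": {
  "translation": [
    [0, -0.06, 0],
    [-0.02, -0.12, 0.0],
    [-0.05, -0.18, 0.06],
    [-0.08, -0.21, 0.12],
    [-0.11, -0.21, 0.18],
    [-0.1226, -0.21, 0.24],
    [-0.1226, -0.21, 0.3],
    [-0.1226, -0.21, 0.36],
    [-0.1226, -0.21, 0.4221],
    [-0.1226, -0.18, 0.4221],
    [-0.1226, -0.1319, 0.4221],
    [-0.1226, -0.1319, 0.4221]
  ],
  "dr": [
    [0, 0, 0],
    [0, 0, 0],
    [0, -0.01, 0.05],
    [-0.002, -0.03, 0.1],
    [-0.0037, -0.0377, 0.1537],
    [-0.0037, -0.0377, 0.1537],
    [-0.0037, -0.0377, 0.1537],
    [-0.0037, -0.0377, 0.1537],
    [-0.0037, -0.0377, 0.1537],
    [-0.0037, -0.0377, 0.1537],
    [-0.0037, -0.0377, 0.1537],
    [-0.0037, -0.0377, 0.1537]
  ]
}}

```text
time_s: 15.75
tool_pos: [600.7, -185.2, 128.1]
eef_rot: [-1.573, 0.233, 3.099]
force: [-1.2, 1.4, -3.2]
grip_width: 0.149
```

Run:
```python
from h import *
st();tk=(102.8,21,0)
save("side","s15"); crop("s15",190,170,140,120,5);save("wrist","w15"); crop("w15",100,120,300,230,2.6)
go((-14.5,2.2,53),14,tk)
```

```text
15.75 [ 600.7 -185.2  128.1] [-1.573  0.233  3.099] F [-1.2  1.4 -3.2] T [ 0.14  0.49 -0.01] g 12.7
-> [ 605.2 -184.9   98.2]
tr [0.0101, 0.0424, 0.0014]
dr [0.0008, 0.0005, 0.0011]
```

View pics/s15_c190_170.png

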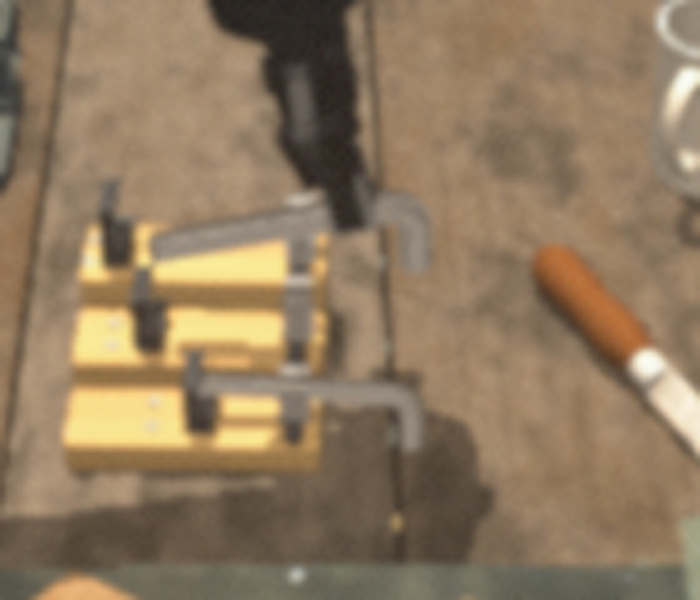

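View pics/w15_c100_120.png

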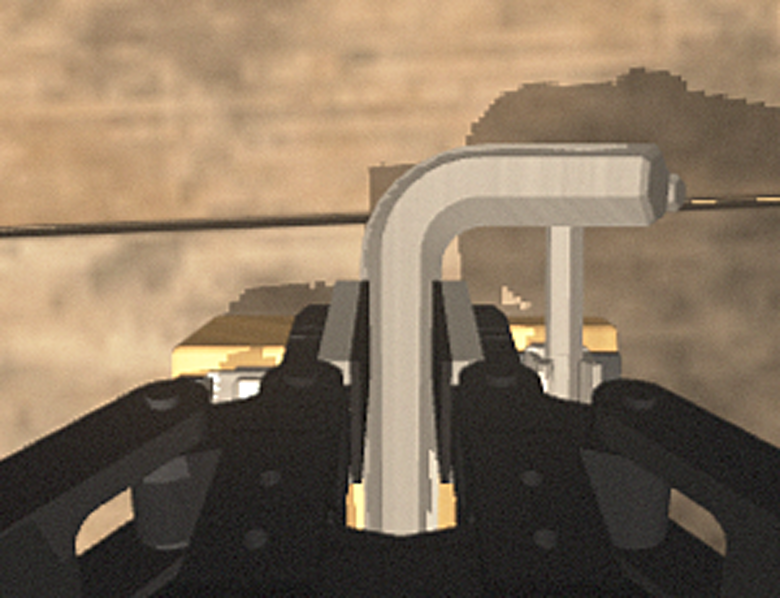

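Call:
{"op": "send_rows", "data": {
  "translation": [
    [-0.005, 0.001, 0.001],
    [0, 0.02, 0.0014],
    [0.006, 0.032, 0.0014],
    [0.0101, 0.0424, 0.0014],
    [0.0101, 0.0424, 0.0014],
    [0.0101, 0.0424, 0.0014]
  ],
  "dr": [
    [0, 0, 0.001],
    [0, 0, 0.001],
    [0, 0, 0.001],
    [0, 0, 0.001],
    [0, 0, 0.001],
    [0, 0, 0.001]
  ]
}}

```text
time_s: 16.45
tool_pos: [605.4, -184.8, 98.5]
eef_rot: [-1.572, 0.244, 3.103]
force: [1.5, -0.3, -2.4]
grip_width: 0.145
```

Run:
```python
from h import *
st();tk=(102.8,21,0)
save("side","s16"); crop("s16",190,170,140,120,5)
go((-20,2.2,53),14,tk);go((-23,2.2,53),14,tk);go((-25,2.2,53),14,tk)
```

```text
16.45 [ 605.4 -184.8   98.5] [-1.572  0.244  3.103] F [ 1.5 -0.3 -2.4] T [0.02 0.33 0.  ] g 12.4
-> [ 599.7 -184.7   98.2]
tr [0.0073, -0.0012, 0.0]
dr [0.0007, 0.0006, -0.0005]
-> [ 596.7 -184.6   98.2]
tr [0.011, -0.0021, 0.0]
dr [0.0007, 0.0006, -0.0005]
-> [ 594.7 -184.5   98.2]
tr [0.0134, -0.0027, 0.0]
dr [0.0007, 0.0006, -0.0005]
```

View pics/s16_c190_170.png

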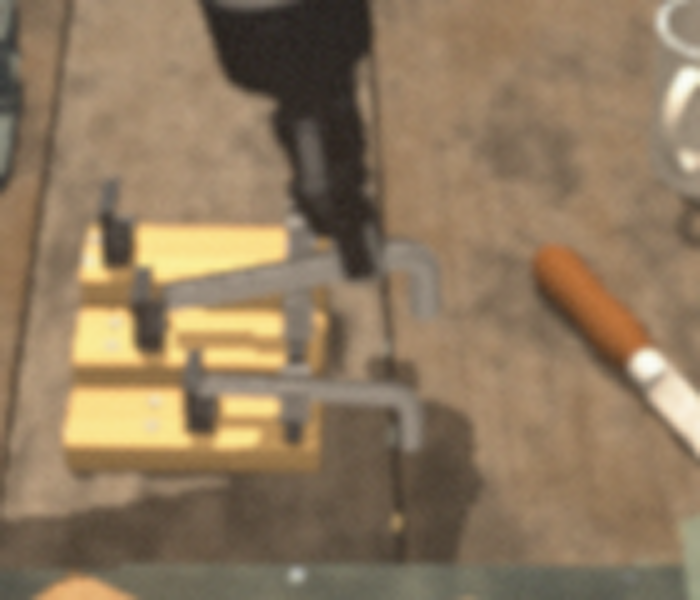

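Push in to contact.

Call:
{"op": "send_rows", "data": {
  "translation": [
    [0.0035, -0.0006, 0],
    [0.0073, -0.0012, 0],
    [0.0095, -0.0016, 0],
    [0.011, -0.0021, 0],
    [0.0125, -0.0025, 0],
    [0.0134, -0.0027, 0],
    [0.0134, -0.0027, 0]
  ],
  "dr": [
    [0, 0, 0],
    [0, 0, 0],
    [0, 0, 0],
    [0, 0, 0],
    [0, 0, 0],
    [0, 0, 0],
    [0, 0, 0]
  ]
}}

```text
time_s: 17.2
tool_pos: [595.0, -184.6, 98.5]
eef_rot: [-1.571, 0.246, 3.103]
force: [0.3, -0.1, -2.5]
grip_width: 0.145
```

Run:
```python
from h import *
st();tk=(102.8,21,0)
save("side","s17"); crop("s17",190,170,140,120,5)
for x in(-26.5,-28):go((x,2.2,53),14,tk)
```

```text
17.2 [ 595.  -184.6   98.5] [-1.571  0.246  3.103] F [ 0.3 -0.1 -2.5] T [ 0.01  0.12 -0.03] g 12.4
-> [ 593.2 -184.4   98.2]
tr [0.0023, -0.0003, -0.0]
dr [0.0006, 0.0007, -0.0009]
-> [ 591.8 -184.4   98.2]
tr [0.0041, -0.0007, -0.0]
dr [0.0006, 0.0007, -0.0009]
```

View pics/s17_c190_170.png

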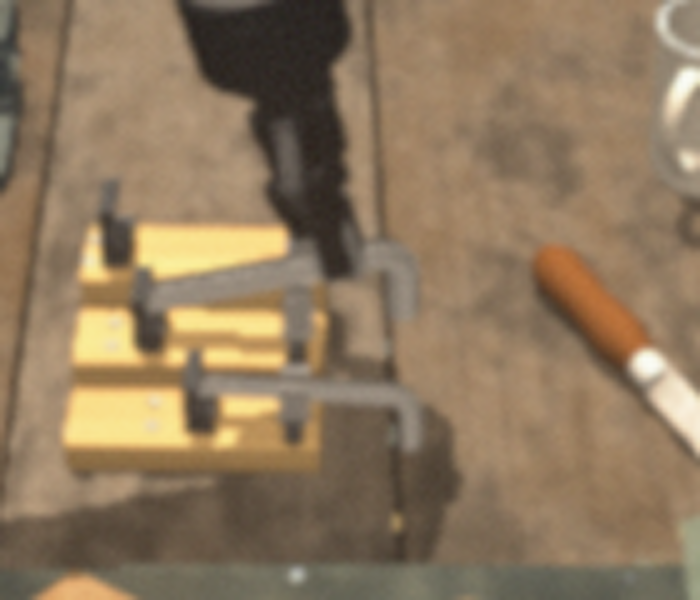

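Call:
{"op": "send_rows", "data": {
  "translation": [
    [0.0012, -0.0002, 0],
    [0.0023, -0.0003, 0],
    [0.0032, -0.0005, 0],
    [0.0041, -0.0007, 0],
    [0.0041, -0.0007, 0]
  ],
  "dr": [
    [0, 0, 0],
    [0, 0, 0],
    [0, 0, 0],
    [0, 0, 0],
    [0, 0, 0]
  ]
}}

```text
time_s: 17.75
tool_pos: [594.3, -184.5, 99.7]
eef_rot: [-1.571, 0.252, 3.103]
force: [6.8, -1.1, -1.5]
grip_width: 0.148
```

Run:
```python
from h import *
st();tk=(102.8,21,0)
save("side","s18"); crop("s18",190,170,140,120,5)
for x in(-28,-30):go((x,2.2,53),14,tk)
```

```text
17.75 [ 594.3 -184.5   99.7] [-1.571  0.252  3.103] F [ 6.8 -1.1 -1.5] T [ 0.05 -1.11 -0.05] g 12.7
-> [ 591.8 -184.4   98.2]
tr [0.0035, 0.001, -0.0001]
dr [0.0002, 0.0009, -0.0046]
-> [ 589.8 -184.3   98.2]
tr [0.0059, 0.0003, -0.0001]
dr [0.0002, 0.0009, -0.0046]
```

View pics/s18_c190_170.png

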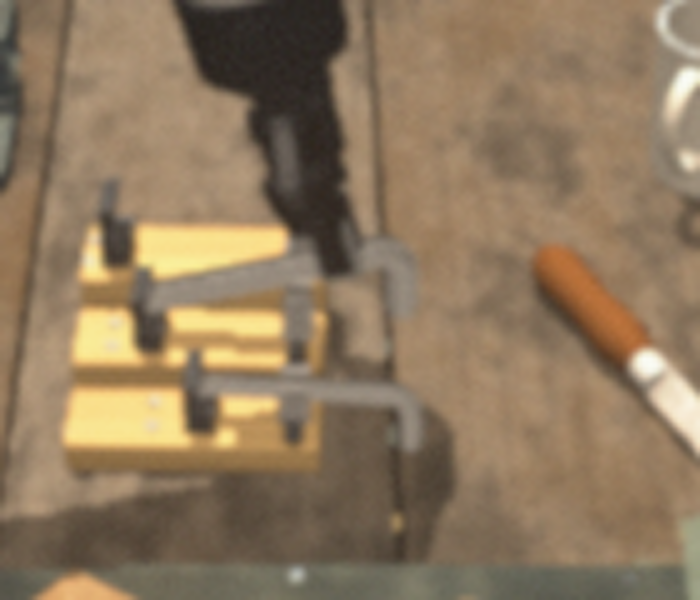

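Run:
```python
from h import *
tk=(102.8,21,0)
for x,t,z in[(-25.3,12,52.8),(-25.4,10,52.6),(-25.6,8,52.4),(-25.8,6.5,52.2)]: go((x,2.2,z),t,tk)
```

```text
-> [ 596.  -184.5   94.7]
tr [-0.0005, 0.0065, -0.0001]
dr [0.0001, 0.0009, -0.0268]
-> [ 597.3 -184.6   91.1]
tr [-0.001, 0.0113, -0.0001]
dr [0.0001, 0.0009, -0.0491]
-> [ 598.4 -184.6   87.5]
tr [-0.0011, 0.016, -0.0001]
dr [0.0001, 0.001, -0.0713]
-> [ 599.  -184.7   84.7]
tr [-0.0011, 0.0196, -0.0001]
dr [0.0001, 0.001, -0.088]
```

Call:
{"op": "send_rows", "data": {
  "translation": [
    [-0.0005, 0.0065, 0],
    [-0.001, 0.0113, 0],
    [-0.0011, 0.016, 0],
    [-0.0011, 0.016, 0],
    [-0.0011, 0.016, 0]
  ],
  "dr": [
    [0, 0.001, -0.027],
    [0, 0.001, -0.049],
    [0, 0.001, -0.071],
    [0, 0.001, -0.071],
    [0, 0.001, -0.071]
  ]
}}

```text
time_s: 18.3
tool_pos: [598.4, -184.6, 87.4]
eef_rot: [-1.571, 0.141, 3.102]
force: [2.3, 0.7, -1.9]
grip_width: 0.147
```

Run:
```python
from h import *
st();tk=(102.8,21,0)
save("wrist","w19"); crop("w19",100,120,300,230,2.6)
for x,t,z in[(-25.8,6.5,52.2),(-26,5,52.1),(-26.2,3.5,52),(-26.3,2,52),(-26.3,0,52)]: go((x,2.2,z),t,tk)
```

```text
18.3 [ 598.4 -184.6   87.4] [-1.571  0.141  3.102] F [ 2.3  0.7 -1.9] T [-0.04 -0.41 -0.01] g 12.5
-> [ 599.  -184.7   84.7]
tr [-0.0002, 0.0037, 0.0]
dr [0.0001, 0.0, -0.0177]
-> [ 599.7 -184.7   82. ]
tr [-0.0005, 0.0072, 0.0001]
dr [0.0001, 0.0, -0.0344]
-> [ 600.2 -184.7   79.2]
tr [-0.0007, 0.0106, 0.0001]
dr [0.0001, 0.0, -0.0511]
-> [ 600.8 -184.7   76.6]
tr [-0.001, 0.014, 0.0001]
dr [0.0001, 0.0, -0.0677]
-> [ 601.6 -184.8   73. ]
tr [-0.0013, 0.0186, 0.0001]
dr [0.0001, 0.0, -0.0899]
```

View pics/w19_c100_120.png

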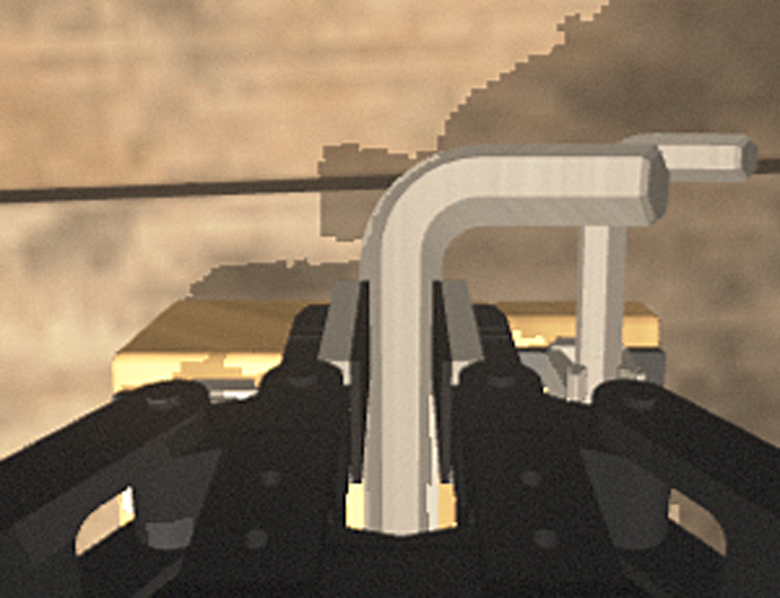

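Call:
{"op": "send_rows", "data": {
  "translation": [
    [-0.0002, 0.0037, 0],
    [-0.0005, 0.0072, 0],
    [-0.0005, 0.0072, 0],
    [-0.0005, 0.0072, 0]
  ],
  "dr": [
    [0, 0, -0.018],
    [0, 0, -0.034],
    [0, 0, -0.034],
    [0, 0, -0.034]
  ]
}}

```text
time_s: 18.75
tool_pos: [600.1, -184.9, 82.9]
eef_rot: [-1.571, 0.09, 3.101]
force: [1.9, -0.1, 3.7]
grip_width: 0.147
```

Run:
```python
from h import *
st();tk=(102.8,21,0)
for x,t,z in[(-26.2,3.5,52),(-26.3,2,52),(-26.3,0,52)]: go((x,2.2,z),t,tk)
```

```text
18.75 [ 600.1 -184.9   82.9] [-1.571  0.09   3.101] F [ 1.9 -0.1  3.7] T [-0.02 -0.24  0.01] g 12.5
-> [ 600.2 -184.7   79.2]
tr [0.0003, 0.0046, -0.0003]
dr [-0.0001, -0.0002, -0.0185]
-> [ 600.8 -184.7   76.6]
tr [-0.0001, 0.008, -0.0003]
dr [-0.0001, -0.0002, -0.0352]
-> [ 601.6 -184.8   73. ]
tr [-0.0007, 0.0125, -0.0003]
dr [-0.0001, -0.0002, -0.0574]
```

Fz rises with no lateral force, so the key is centred in the clip mouth; press home.

Call:
{"op": "send_rows", "data": {
  "translation": [
    [0.0003, 0.0046, 0],
    [-0.0001, 0.008, 0],
    [-0.0007, 0.0125, 0],
    [-0.0007, 0.0135, 0],
    [-0.0007, 0.0145, 0],
    [-0.0007, 0.0145, 0]
  ],
  "dr": [
    [0, 0, -0.018],
    [0, 0, -0.035],
    [0, 0, -0.057],
    [0, 0, -0.057],
    [0, 0, -0.057],
    [0, 0, -0.057]
  ]
}}

```text
time_s: 19.35
tool_pos: [602.0, -185.0, 72.5]
eef_rot: [-1.571, 0.003, 3.101]
force: [0.7, -0.1, 6.4]
grip_width: 0.145
```

Run:
```python
from h import *
st();save("side","s20"); crop("s20",190,170,140,120,5)
```

```text
19.35 [ 602.  -185.    72.5] [-1.571e+00  3.000e-03  3.101e+00] F [ 0.7 -0.1  6.4] T [0.19 0.05 0.03] g 12.4
```

View pics/s20_c190_170.png

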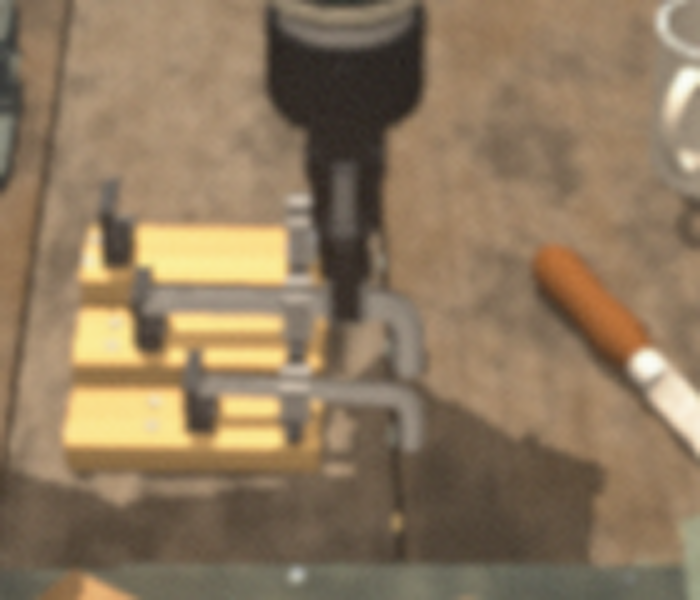

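Call:
{"op": "send_rows", "data": {
  "translation": [
    [0.001, -0.001, 0],
    [0.002, -0.001, 0],
    [0.0032, -0.001, 0],
    [0.0044, -0.001, 0],
    [0.0044, -0.001, 0]
  ],
  "dr": [
    [0, 0, 0],
    [0, 0, 0],
    [0, 0, 0],
    [0, 0, 0],
    [0, 0, 0]
  ]
}}

```text
time_s: 19.9
tool_pos: [601.3, -185.0, 73.6]
eef_rot: [-1.57, 0.011, 3.101]
force: [9.3, -2.4, -6.1]
grip_width: 0.147
```

Call:
{"op": "send_rows", "data": {
  "translation": [
    [-0.0015, 0.001, 0],
    [-0.0015, 0.001, 0],
    [-0.0015, 0.001, 0],
    [-0.0015, 0.001, 0],
    [-0.0015, -0.05, 0],
    [-0.0015, -0.1, 0],
    [-0.0015, -0.1, 0]
  ],
  "dr": [
    [0, 0, 0],
    [0, 0, 0],
    [0, 0, 0],
    [0, 0, 0],
    [0, 0, -0.005],
    [0, 0, -0.008],
    [0, 0, -0.008]
  ],
  "claw": 28
}}

```text
time_s: 20.6
tool_pos: [605.0, -185.8, 159.5]
eef_rot: [-1.568, 0.008, 3.101]
force: [0.6, -0.2, -0.0]
grip_width: 0.332
```

Run:
```python
from h import *
st();save("wrist","w21"); crop("w21",100,120,300,230,2.6)
R=RZ(-.04)@RB
for z in(95,84.5,82.5):
    rel(O+EX*74+EY*2+np.array([0,0,z]),R)
```

```text
20.6 [ 605.  -185.8  159.5] [-1.568  0.008  3.101] F [ 0.6 -0.2 -0. ] T [ 0.   -0.06 -0.02] g 28.3
tr [0.0057, 0.0773, -0.0007]
dr [-0.0013, -0.0002, -0.0026]
tr [0.0057, 0.0904, -0.0008]
dr [-0.0013, -0.0002, -0.0026]
tr [0.0057, 0.0929, -0.0008]
dr [-0.0013, -0.0002, -0.0026]
```

View pics/w21_c100_120.png

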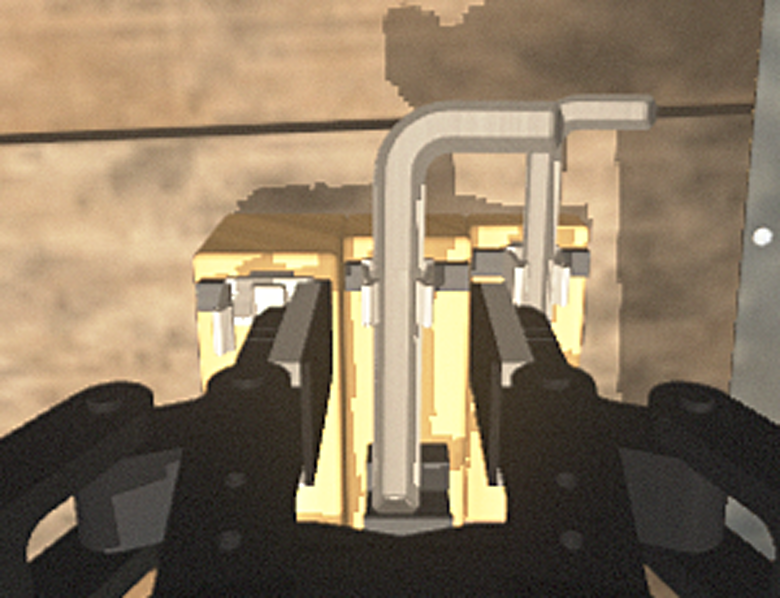

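Run:
```python
from h import *
crop("w21",215,220,110,110,7);crop("s20",210,215,60,45,12)
```

```text
(no output)
```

View pics/w21_c215_220.png

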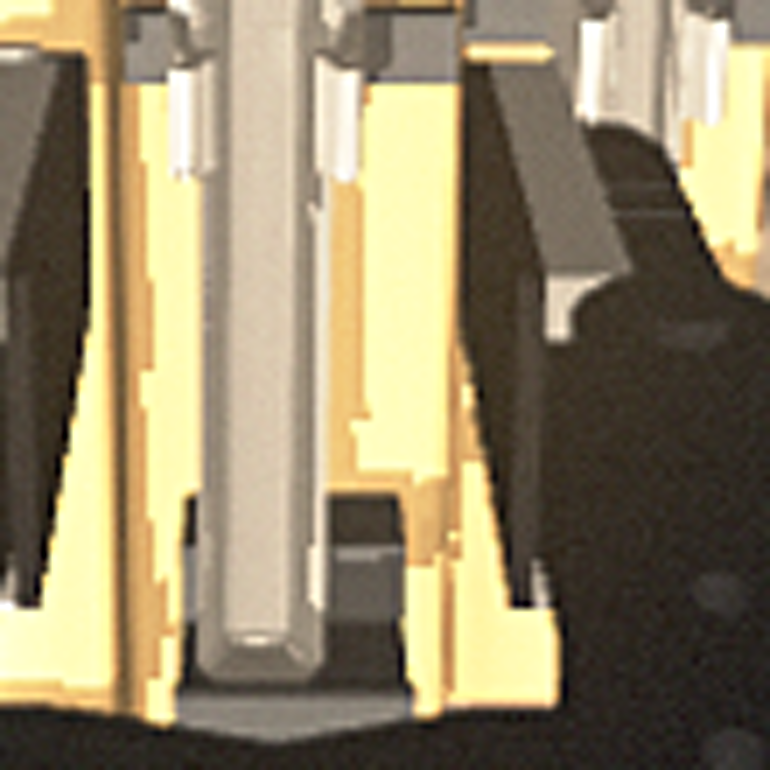

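View pics/s20_c210_215.png

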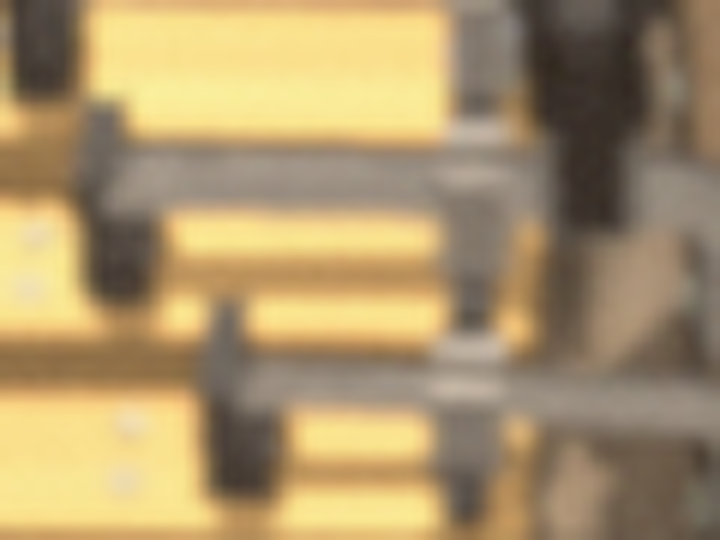

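Run:
```python
from h import *
def r(x,y,z):
    X=ray("w21",215+x/7-.4,220+y/7-.4,z)-O; return np.round([X@EX,X@EY,z],1)
print(load("w21")[3])
print("tail top chamfer start z59",r(262,635,59),"end z57",r(262,682,57))
print("lip front lower",r(360,620,62.5),"lip front upper",r(360,688,65.5),"back",r(270,738,65.5))
print("ped front",r(360,492,45),r(360,548,45))
print("clip",r(200,170,62),r(340,180,62))
# small check w11
def q(x,y,z):
    X=ray("w11",100+x/2.6-.4,120+y/2.6-.4,z)-O; return np.round([X@EX,X@EY,z],1)
print("small lip front",q(400,457,44.5),q(400,478,47.5), "tail visible end", q(398,455,41))
def L(f,x,y,z): return proj(f,O+EX*x+EY*y+np.array([0,0,z]))
print("pred lip front under",(L("w21",-18.9,-2,62.5)-[215,220]+.4)*7,(L("w21",-18.9,-2,66)-[215,220]+.4)*7,"tail top at heel z59",(L("w21",-23.9,2,59)-[215,220]+.4)*7,(L("w21",-11.9,-2,45)-[215,220]+.4)*7)
```

```text
[ 671.26383402 -188.42340421  276.81937813]
tail top chamfer start z59 [-14.7   2.1  59. ] end z57 [-23.    2.1  57. ]
lip front lower [-10.   -9.9  62.5] lip front upper [-17.4  -9.8  65.5] back [-24.5   1.1  65.5]
ped front [ -3.7 -10.5  45. ] [-11.9 -10.6  45. ]
clip [49.2  9.2 62. ] [47.9 -6.9 62. ]
small lip front [  8.5 -46.4  44.5] [  2.8 -46.4  47.5] tail visible end [  6.9 -45.7  41. ]
pred lip front under [295.33189117 682.64671365] [295.69664803 701.75199602] tail top at heel z59 [262.93583109 698.46307438] [293.83596509 547.7202843 ]
```

Run:
```python
from h import *
def q(f,x,y,z):
    X=ray(f,100+x/2.6-.4,120+y/2.6-.4,z)-O; return np.round([X@EX,X@EY,z],1)
print("med far",q("w21",470,101,52),"small far",q("w21",610,94,36),"small far w11",q("w11",460,120,36))
print("tail bench", [ray("w12",268+a/3.2,155+b/3.2,z).round(1) for a,b,z in[(35,347,14),(35,356,14),(35,366,7),(35,366,0)]])
crop("w12",262,225,60,50,12)
```

```text
med far [116.6 -20.   52. ] small far [116.8 -66.3  36. ] small far w11 [116.7 -64.4  36. ]
tail bench [array([450.7, 170.9,  14. ]), array([446.7, 170.7,  14. ]), array([438.3, 169.9,   7. ]), array([434.4, 169.2,   0. ])]
```

View pics/w12_c262_225.png

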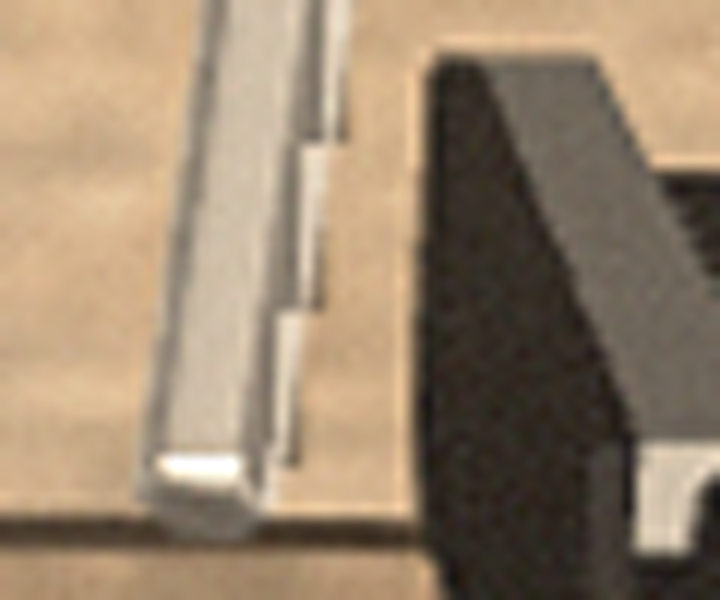

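Call:
{"op": "send_rows", "data": {
  "translation": [
    [0.0057, 0, 0],
    [0.0057, 0.04, -0.0008],
    [0.0057, 0.0773, -0.0008],
    [0.0057, 0.0773, -0.0008],
    [0.0057, 0.0904, -0.0008],
    [0.0057, 0.0929, -0.0008],
    [0.0057, 0.096, -0.0008],
    [0.0057, 0.099, -0.0008],
    [0.0057, 0.099, -0.0008]
  ],
  "dr": [
    [-0.001, 0, -0.003],
    [-0.001, 0, -0.003],
    [-0.001, 0, -0.003],
    [-0.001, 0, -0.003],
    [-0.001, 0, -0.003],
    [-0.001, 0, -0.003],
    [-0.001, 0, -0.003],
    [-0.001, 0, -0.003],
    [-0.001, 0, -0.003]
  ],
  "claw": 0
}}

```text
time_s: 21.55
tool_pos: [599.8, -185.3, 82.5]
eef_rot: [-1.569, 0.001, 3.101]
force: [-8.8, 2.4, 26.2]
grip_width: 0.005
```

Run:
```python
from h import *
st()
rel([664.5,265.6,90],RZ(-.074)@RB)
```

```text
21.55 [ 599.8 -185.3   82.5] [-1.569e+00  1.000e-03  3.101e+00] F [-8.8  2.4 26.2] T [ 0.52  2.35 -0.03] g 0.4
tr [-0.058, -0.0101, -0.5664]
dr [-0.0009, 0.0212, -0.0004]
```

Call:
{"op": "send_rows", "data": {
  "translation": [
    [0, -0.05, 0],
    [0, -0.1, 0],
    [-0.01, -0.13, -0.06],
    [-0.02, -0.13, -0.12],
    [-0.03, -0.13, -0.18],
    [-0.04, -0.13, -0.24],
    [-0.058, -0.13, -0.3],
    [-0.058, -0.1, -0.37],
    [-0.058, -0.07, -0.44],
    [-0.058, -0.04, -0.52],
    [-0.058, -0.02, -0.5664],
    [-0.058, -0.0101, -0.5664]
  ],
  "dr": [
    [0, 0, 0],
    [0, 0, 0],
    [0, 0.01, 0],
    [-0.001, 0.0212, 0],
    [-0.001, 0.0212, 0],
    [-0.001, 0.0212, 0],
    [-0.001, 0.0212, 0],
    [-0.001, 0.0212, 0],
    [-0.001, 0.0212, 0],
    [-0.001, 0.0212, 0],
    [-0.001, 0.0212, 0],
    [-0.001, 0.0212, 0]
  ],
  "claw": 48
}}

```text
time_s: 22.75
tool_pos: [664.0, 271.1, 90.5]
eef_rot: [-1.574, 0.002, 3.072]
force: [1.5, -0.5, 0.5]
grip_width: 0.559
```

Run:
```python
from h import *
st()
rel([664.5,265.6,50],RZ(-.074)@RB)
rel([664.5,265.6,27],RZ(-.074)@RB)
```

```text
22.75 [664.  271.1  90.5] [-1.574e+00  2.000e-03  3.072e+00] F [ 1.5 -0.5  0.5] T [-0.02  0.01 -0.01] g 47.7
tr [-0.001, 0.0506, 0.0071]
dr [0.0023, 0.0026, -0.0011]
tr [-0.0009, 0.0794, 0.0072]
dr [0.0023, 0.0026, -0.0011]
```

Call:
{"op": "send_rows", "data": {
  "translation": [
    [-0.001, 0.01, 0.0071],
    [-0.001, 0.04, 0.0071],
    [-0.001, 0.06, 0.0072],
    [-0.001, 0.0794, 0.0072],
    [-0.001, 0.0794, 0.0072],
    [-0.001, 0.0794, 0.0072]
  ],
  "dr": [
    [0.002, 0.0026, -0.001],
    [0.002, 0.0026, -0.001],
    [0.002, 0.0026, -0.001],
    [0.002, 0.0026, -0.001],
    [0.002, 0.0026, -0.001],
    [0.002, 0.0026, -0.001]
  ]
}}

```text
time_s: 23.35
tool_pos: [664.9, 265.1, 27.2]
eef_rot: [-1.571, 0.0, 3.067]
force: [-0.3, 0.1, 1.4]
grip_width: 0.558
```

Run:
```python
from h import *
st();save("wrist","w23"); crop("w23",100,120,300,230,2.6);rel([664.5,265.6,27],RZ(-.074)@RB)
```

```text
23.35 [664.9 265.1  27.2] [-1.571  0.     3.067] F [-0.3  0.1  1.4] T [ 0.03 -0.02  0.01] g 47.7
tr [0.001, 0.0011, -0.0001]
dr [0.0007, -0.0004, -0.0009]
```

View pics/w23_c100_120.png

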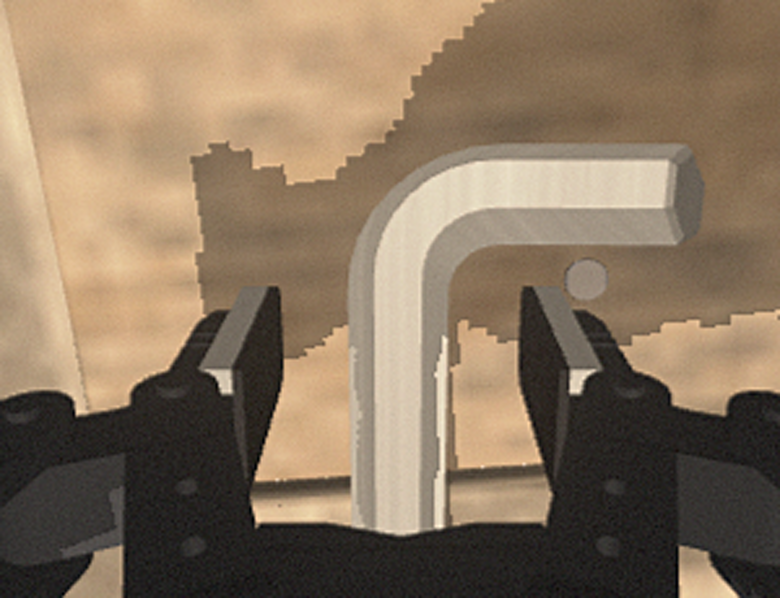

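Call:
{"op": "send_rows", "data": {
  "translation": [
    [0.002, 0, 0],
    [0.002, 0, 0],
    [0.002, 0, 0],
    [0.002, 0, 0],
    [0.002, 0, 0],
    [0.002, 0, 0]
  ],
  "dr": [
    [0, 0, 0],
    [0, 0, 0],
    [0, 0, 0],
    [0, 0, 0],
    [0, 0, 0],
    [0, 0, 0]
  ],
  "claw": 10
}}

```text
time_s: 24.0
tool_pos: [664.3, 265.9, 29.4]
eef_rot: [-1.573, 0.003, 3.067]
force: [-1.7, -0.1, 6.1]
grip_width: 0.193
```

Run:
```python
from h import *
st();s=Rt()[0];d=(s[0]-543.8)/np.cos(.074);print(d, s[2]-8.5)
save("wrist","w24"); crop("w24",100,120,300,230,2.6)
go((-34,42.1,110),12.5,(d,s[2]-8.5,0))
```

```text
24.0 [664.3 265.9  29.4] [-1.573e+00  3.000e-03  3.067e+00] F [-1.7 -0.1  6.1] T [-0.19  0.35  0.01] g 16.5
120.78615870163154 20.893026208420647
-> [ 606.1 -145.   156.5]
tr [0.0338, -0.1599, 0.5173]
dr [-0.0014, -0.022, 0.1371]
```

View pics/w24_c100_120.png

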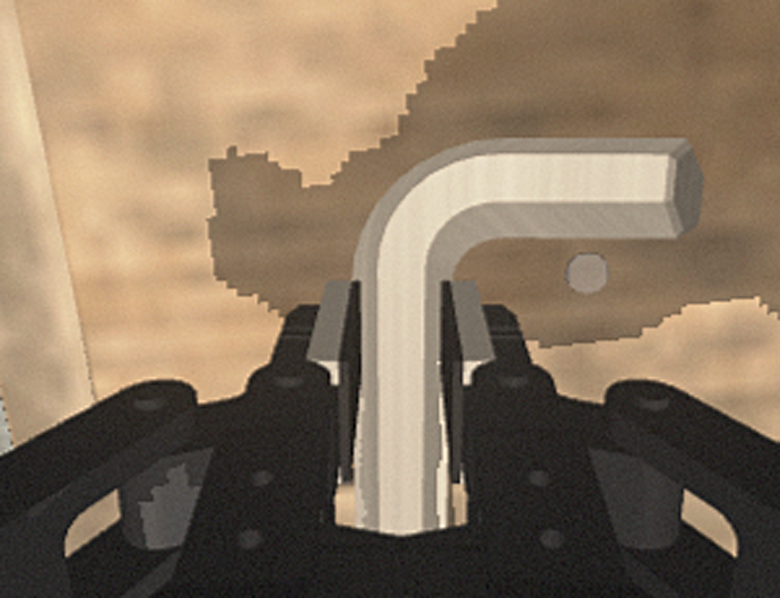

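Call:
{"op": "send_rows", "data": {
  "translation": [
    [0, -0.05, 0],
    [0, -0.11, 0.01],
    [0.0, -0.17, 0.06],
    [0.01, -0.2, 0.12],
    [0.02, -0.2, 0.18],
    [0.03, -0.2, 0.24],
    [0.0338, -0.2, 0.3],
    [0.0338, -0.2, 0.36],
    [0.0338, -0.2, 0.42],
    [0.0338, -0.2, 0.48],
    [0.0338, -0.18, 0.5173],
    [0.0338, -0.1599, 0.5173]
  ],
  "dr": [
    [0, 0, 0],
    [0, 0, 0.01],
    [0, -0.01, 0.05],
    [-0.001, -0.02, 0.1],
    [-0.001, -0.022, 0.1371],
    [-0.001, -0.022, 0.1371],
    [-0.001, -0.022, 0.1371],
    [-0.001, -0.022, 0.1371],
    [-0.001, -0.022, 0.1371],
    [-0.001, -0.022, 0.1371],
    [-0.001, -0.022, 0.1371],
    [-0.001, -0.022, 0.1371]
  ]
}}

```text
time_s: 25.25
tool_pos: [604.2, -153.5, 155.9]
eef_rot: [-1.567, 0.218, 3.092]
force: [-0.5, 0.2, -5.4]
grip_width: 0.188
```

Run:
```python
from h import *
st();tk=(120.8,20.9,0)
save("side","s25"); crop("s25",190,150,140,120,5);save("wrist","w25"); crop("w25",100,120,300,230,2.6)
go((-33.5,42.1,110),12.5,tk);go((-33.5,42.1,72.2),12.5,tk)
```

```text
25.25 [ 604.2 -153.5  155.9] [-1.567  0.218  3.092] F [-0.5  0.2 -5.4] T [ 0.05  0.34 -0.01] g 16.1
-> [ 606.6 -145.   156.6]
tr [-0.0051, -0.0031, -0.0017]
dr [-0.0001, -0.0021, 0.0044]
-> [ 606.6 -145.   118.8]
tr [0.0048, 0.0431, -0.0017]
dr [-0.0001, -0.0021, 0.0044]
```

View pics/s25_c190_150.png

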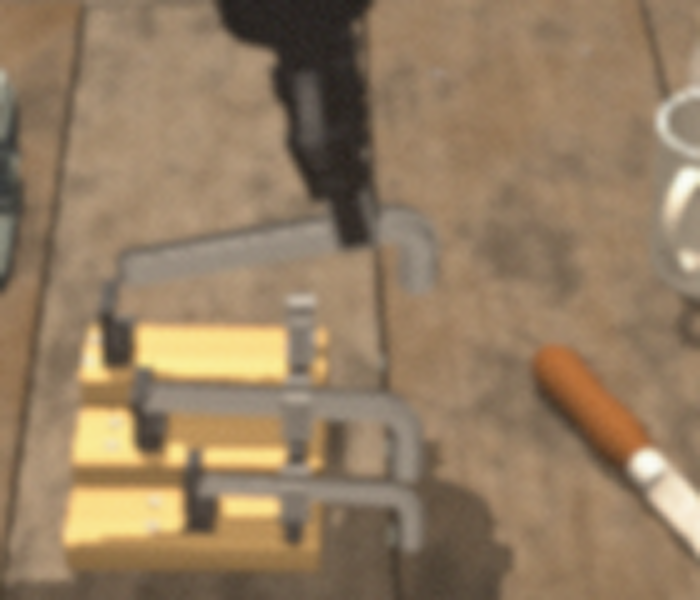

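View pics/w25_c100_120.png

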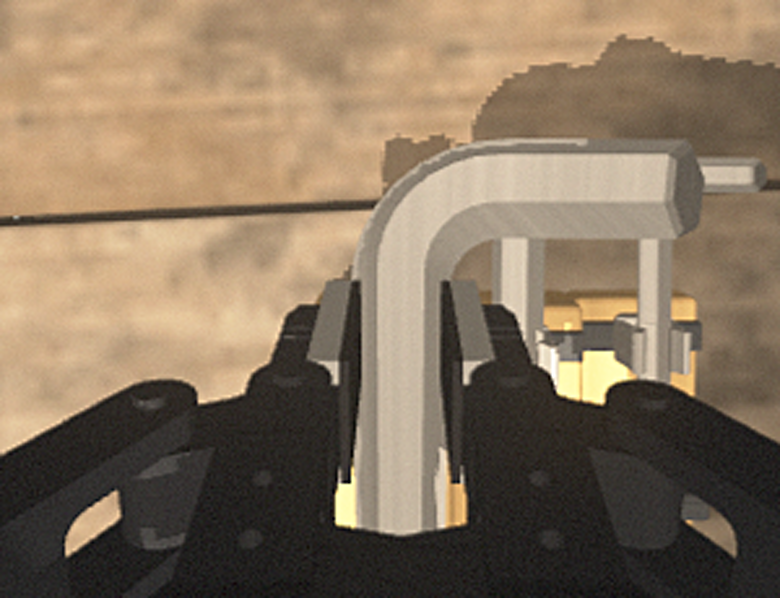

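Call:
{"op": "send_rows", "data": {
  "translation": [
    [-0.0051, -0.0031, -0.0017],
    [-0.0051, -0.0031, -0.0017],
    [-0.001, 0.015, -0.0017],
    [0.002, 0.03, -0.0017],
    [0.0048, 0.0431, -0.0017],
    [0.0048, 0.0431, -0.0017],
    [0.0048, 0.0431, -0.0017]
  ],
  "dr": [
    [0, -0.002, 0.004],
    [0, -0.002, 0.004],
    [0, -0.002, 0.004],
    [0, -0.002, 0.004],
    [0, -0.002, 0.004],
    [0, -0.002, 0.004],
    [0, -0.002, 0.004]
  ]
}}

```text
time_s: 26.05
tool_pos: [606.3, -144.8, 118.1]
eef_rot: [-1.571, 0.216, 3.102]
force: [0.0, -0.6, -5.0]
grip_width: 0.188
```

Run:
```python
from h import *
st();tk=(120.8,20.9,0)
save("side","s26"); crop("s26",190,150,140,120,5)
for x in(-37,-41,-44,-47):go((x,42.1,72),12.5,tk)
```

```text
26.05 [ 606.3 -144.8  118.1] [-1.571  0.216  3.102] F [ 0.  -0.6 -5. ] T [ 0.09  0.29 -0.01] g 16.0
-> [ 603.1 -144.9  118.6]
tr [0.0041, -0.0009, 0.0001]
dr [-0.0, -0.0, 0.0009]
-> [ 599.1 -144.7  118.6]
tr [0.009, -0.002, 0.0001]
dr [-0.0, -0.0, 0.0009]
-> [ 596.1 -144.6  118.6]
tr [0.0127, -0.0028, 0.0001]
dr [-0.0, -0.0, 0.0009]
-> [ 593.1 -144.5  118.6]
tr [0.0163, -0.0036, 0.0001]
dr [-0.0, -0.0, 0.0009]
```

View pics/s26_c190_150.png

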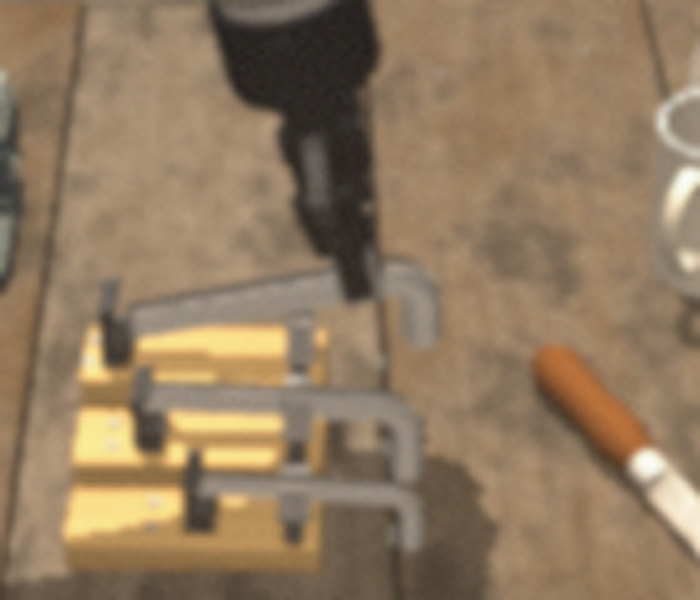

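Call:
{"op": "send_rows", "data": {
  "translation": [
    [0.0041, -0.0009, 0],
    [0.009, -0.002, 0],
    [0.0108, -0.0024, 0],
    [0.0127, -0.0028, 0],
    [0.0145, -0.0032, 0],
    [0.0163, -0.0036, 0],
    [0.0163, -0.0036, 0]
  ],
  "dr": [
    [0, 0, 0.001],
    [0, 0, 0.001],
    [0, 0, 0.001],
    [0, 0, 0.001],
    [0, 0, 0.001],
    [0, 0, 0.001],
    [0, 0, 0.001]
  ]
}}

```text
time_s: 26.8
tool_pos: [595.9, -144.6, 120.3]
eef_rot: [-1.57, 0.225, 3.102]
force: [7.0, 0.7, -4.2]
grip_width: 0.189
```

Run:
```python
from h import *
st();tk=(120.8,20.9,0)
save("side","s27"); crop("s27",190,150,140,120,5)
p,R=Rt();X=p+R@np.array(tk)-O;print("model tail",(X@EX).round(1),(X@EY).round(1),X[2].round(1))
for x in(-47,-49):go((x,42.1,72),12.5,tk)
```

```text
26.8 [ 595.9 -144.6  120.3] [-1.57   0.225  3.102] F [ 7.   0.7 -4.2] T [ 0.02 -1.    0.01] g 16.1
model tail -43.9 42.0 72.9
-> [ 593.1 -144.5  118.6]
tr [0.0039, 0.0013, -0.0]
dr [-0.0004, 0.0002, -0.0043]
-> [ 591.1 -144.4  118.6]
tr [0.0064, 0.0007, -0.0]
dr [-0.0004, 0.0002, -0.0043]
```

View pics/s27_c190_150.png

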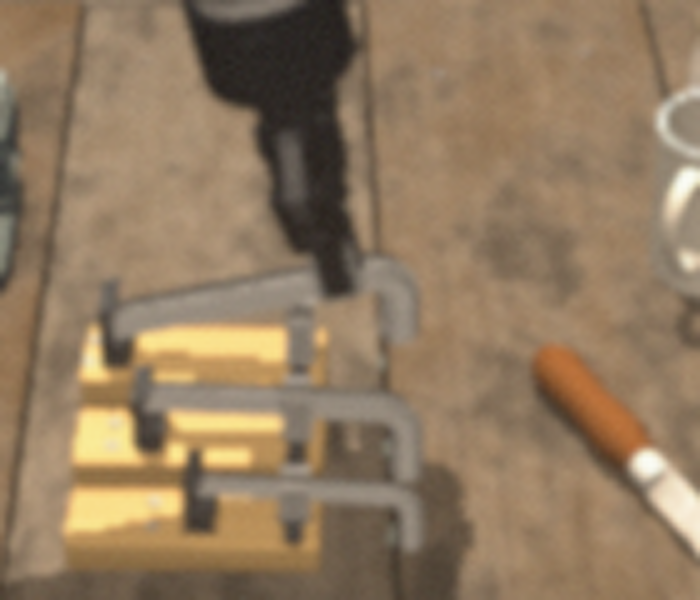

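Run:
```python
from h import *
tk=(120.8,20.9,0)
for x,t,z in[(-44,11,71.8),(-44.2,9,71.6),(-44.4,7.5,71.4)]: go((x,42.1,z),t,tk)
```

```text
-> [ 597.3 -144.7  115.4]
tr [-0.0003, 0.0063, -0.0]
dr [-0.0004, 0.0002, -0.021]
-> [ 598.5 -144.7  111.1]
tr [-0.0006, 0.0118, -0.0]
dr [-0.0004, 0.0002, -0.0432]
-> [ 599.3 -144.7  107.9]
tr [-0.0007, 0.016, -0.0]
dr [-0.0004, 0.0002, -0.0599]
```

Call:
{"op": "send_rows", "data": {
  "translation": [
    [-0.0003, 0.0063, 0],
    [-0.0006, 0.0118, 0],
    [-0.0007, 0.016, 0],
    [-0.0007, 0.016, 0],
    [-0.0007, 0.016, 0]
  ],
  "dr": [
    [0, 0, -0.021],
    [0, 0, -0.043],
    [0, 0, -0.06],
    [0, 0, -0.06],
    [0, 0, -0.06]
  ]
}}

```text
time_s: 27.35
tool_pos: [599.6, -144.7, 108.0]
eef_rot: [-1.57, 0.132, 3.102]
force: [2.3, -0.4, -4.3]
grip_width: 0.189
```

Run:
```python
from h import *
tk=(120.8,20.9,0);st()
for x,t,z in[(-44.7,6,71.2),(-44.9,5,71.1)]: go((x,42.1,z),t,tk)
```

```text
27.35 [ 599.6 -144.7  108. ] [-1.57   0.132  3.102] F [ 2.3 -0.4 -4.3] T [ 0.02 -0.21 -0.01] g 16.1
-> [ 599.9 -144.8  104.6]
tr [0.0002, 0.0042, 0.0001]
dr [-0.0004, 0.0003, -0.0173]
-> [ 600.3 -144.8  102.4]
tr [0.0001, 0.007, 0.0001]
dr [-0.0004, 0.0003, -0.0284]
```

Call:
{"op": "send_rows", "data": {
  "translation": [
    [0.0002, 0.0042, 0],
    [0.0001, 0.007, 0],
    [0.0001, 0.007, 0],
    [0.0001, 0.007, 0]
  ],
  "dr": [
    [0, 0, -0.017],
    [0, 0, -0.028],
    [0, 0, -0.028],
    [0, 0, -0.028]
  ]
}}

```text
time_s: 27.75
tool_pos: [601.0, -144.8, 103.2]
eef_rot: [-1.57, 0.09, 3.102]
force: [1.6, 0.5, 4.0]
grip_width: 0.188
```

Run:
```python
from h import *
tk=(120.8,20.9,0);st()
for x,t,z in[(-45,3.5,71),(-45.2,2,71),(-45.2,0,71)]: go((x,42.1,z),t,tk)
```

```text
27.75 [ 601.  -144.8  103.2] [-1.57   0.09   3.102] F [1.6 0.5 4. ] T [ 0.04 -0.13 -0.01] g 16.1
-> [ 601.  -144.8   99.2]
tr [0.0004, 0.0049, -0.0]
dr [-0.0006, 0.0003, -0.0181]
-> [ 601.5 -144.8   96.1]
tr [0.0002, 0.0088, -0.0]
dr [-0.0006, 0.0003, -0.0348]
-> [ 602.3 -144.9   91.9]
tr [-0.0004, 0.0142, -0.0]
dr [-0.0006, 0.0003, -0.057]
```

Vertical contact only (Fy about 0), so it is centred; press home.

Call:
{"op": "send_rows", "data": {
  "translation": [
    [0.0004, 0.0049, 0],
    [0.0002, 0.0088, 0],
    [-0.0004, 0.0142, 0],
    [-0.0004, 0.0152, 0],
    [-0.0004, 0.0162, 0],
    [-0.0004, 0.0162, 0]
  ],
  "dr": [
    [0, 0, -0.018],
    [0, 0, -0.035],
    [0, 0, -0.057],
    [0, 0, -0.057],
    [0, 0, -0.057],
    [0, 0, -0.057]
  ]
}}

```text
time_s: 28.35
tool_pos: [602.7, -144.9, 91.3]
eef_rot: [-1.57, 0.002, 3.102]
force: [-0.3, 0.2, 7.0]
grip_width: 0.191
```

Run:
```python
from h import *
st();save("side","s28"); crop("s28",190,150,140,120,5)
```

```text
28.35 [ 602.7 -144.9   91.3] [-1.570e+00  2.000e-03  3.102e+00] F [-0.3  0.2  7. ] T [ 0.11  0.13 -0.01] g 16.3
```

View pics/s28_c190_150.png

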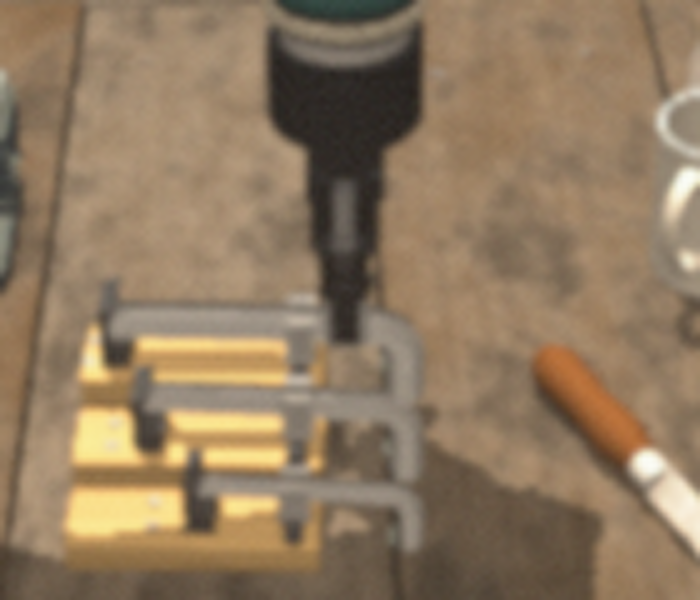

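Now the push back to the upright.

Call:
{"op": "send_rows", "data": {
  "translation": [
    [0.001, -0.0005, 0],
    [0.002, -0.0005, 0],
    [0.0035, -0.0005, 0],
    [0.0048, -0.0005, 0],
    [0.0048, -0.0005, 0]
  ],
  "dr": [
    [0, 0, 0],
    [0, 0, 0],
    [0, 0, 0],
    [0, 0, 0],
    [0, 0, 0]
  ]
}}

```text
time_s: 28.9
tool_pos: [602.2, -144.8, 92.2]
eef_rot: [-1.569, 0.01, 3.102]
force: [10.8, -0.2, -6.0]
grip_width: 0.189
```

Call:
{"op": "send_rows", "data": {
  "translation": [
    [-0.0015, 0.001, 0],
    [-0.0015, 0.001, 0],
    [-0.0015, 0.001, 0],
    [-0.0015, 0.001, 0],
    [-0.0015, -0.05, 0],
    [-0.0015, -0.11, 0],
    [-0.0015, -0.11, 0]
  ],
  "dr": [
    [0, 0, 0],
    [0, 0, 0],
    [0, 0, 0],
    [0, 0, 0],
    [0, 0, -0.005],
    [0, 0, -0.008],
    [0, 0, -0.008]
  ],
  "claw": 34
}}

```text
time_s: 29.6
tool_pos: [606.3, -145.5, 187.0]
eef_rot: [-1.568, 0.009, 3.102]
force: [1.1, 0.2, 0.1]
grip_width: 0.395
```

Run:
```python
from h import *
st();save("wrist","w29"); crop("w29",100,120,300,230,2.6)
R=RZ(-.04)@RB
for z in(115,105.5,103):
    rel(O+EX*74+EY*42.1+np.array([0,0,z]),R)
```

```text
29.6 [ 606.3 -145.5  187. ] [-1.568  0.009  3.102] F [1.1 0.2 0.1] T [-0.04 -0.05  0.03] g 33.7
tr [0.0052, 0.0862, -0.0005]
dr [-0.0016, 0.0003, -0.0029]
tr [0.0052, 0.0981, -0.0006]
dr [-0.0016, 0.0003, -0.0029]
tr [0.0052, 0.1012, -0.0006]
dr [-0.0016, 0.0003, -0.0029]
```

View pics/w29_c100_120.png

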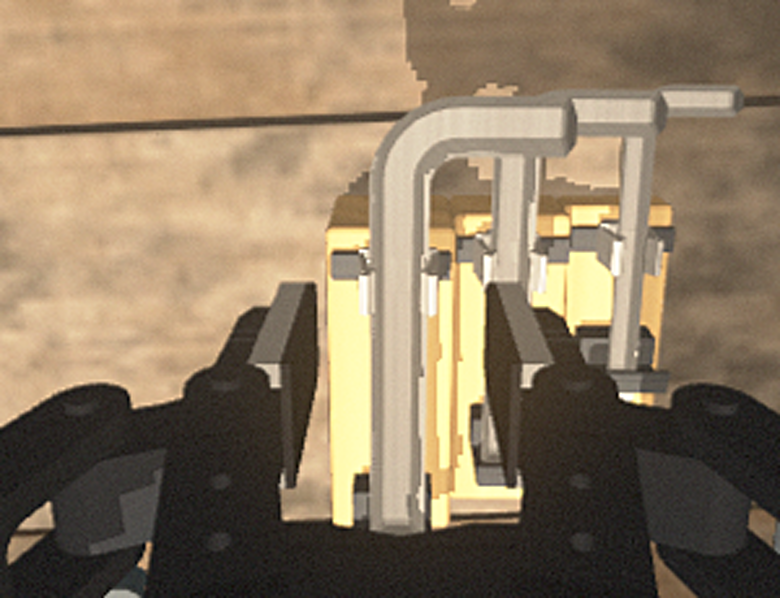

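Seated; confirm with a press on top.

Call:
{"op": "send_rows", "data": {
  "translation": [
    [0.0052, 0, 0],
    [0.0052, 0.05, -0.0006],
    [0.0052, 0.0862, -0.0006],
    [0.0052, 0.0862, -0.0006],
    [0.0052, 0.0981, -0.0006],
    [0.0052, 0.1012, -0.0006],
    [0.0052, 0.104, -0.0006],
    [0.0052, 0.107, -0.0006],
    [0.0052, 0.107, -0.0006]
  ],
  "dr": [
    [-0.0016, 0, -0.003],
    [-0.0016, 0, -0.003],
    [-0.0016, 0, -0.003],
    [-0.0016, 0, -0.003],
    [-0.0016, 0, -0.003],
    [-0.0016, 0, -0.003],
    [-0.0016, 0, -0.003],
    [-0.0016, 0, -0.003],
    [-0.0016, 0, -0.003]
  ],
  "claw": 0
}}

```text
time_s: 30.55
tool_pos: [601.7, -145.0, 103.3]
eef_rot: [-1.57, 0.002, 3.102]
force: [-8.9, 0.9, 24.2]
grip_width: 0.001
```

Run:
```python
from h import *
rel([520,-188,235],RB)
```

```text
tr [0.0996, -0.1647, 0.0579]
dr [-0.0005, -0.0253, -0.0013]
```

Call:
{"op": "send_rows", "data": {
  "translation": [
    [0, -0.05, 0],
    [0, -0.11, 0],
    [0.02, -0.1647, 0.02],
    [0.08, -0.1647, 0.0579],
    [0.0996, -0.1647, 0.0579],
    [0.0996, -0.1647, 0.0579],
    [0.0996, -0.1647, 0.0579],
    [0.0996, -0.1647, 0.0579]
  ],
  "dr": [
    [0, 0, 0],
    [0, 0, 0],
    [0, -0.02, 0],
    [0, -0.025, 0],
    [0, -0.025, 0],
    [0, -0.025, 0],
    [0, -0.025, 0],
    [0, -0.025, 0]
  ],
  "claw": 85
}}

```text
time_s: 31.35
tool_pos: [521.2, -187.4, 235.5]
eef_rot: [-1.57, 0.004, -3.141]
force: [0.2, -1.5, -0.4]
grip_width: 0.995
```

Run:
```python
from h import *
st();save("wrist","w30"); crop("w30",130,90,240,180,3.3);save("side","s30"); crop("s30",190,150,140,120,5);save("top","t30")
```

```text
31.35 [ 521.2 -187.4  235.5] [-1.57   0.004 -3.141] F [ 0.2 -1.5 -0.4] T [ 0.02 -0.02  0.03] g 85.0
```

View pics/w30_c130_90.png

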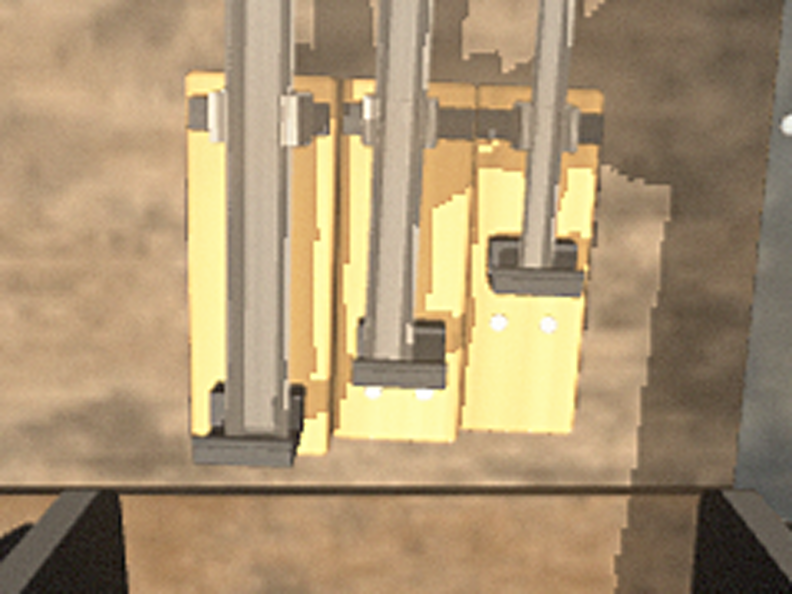

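View pics/s30_c190_150.png

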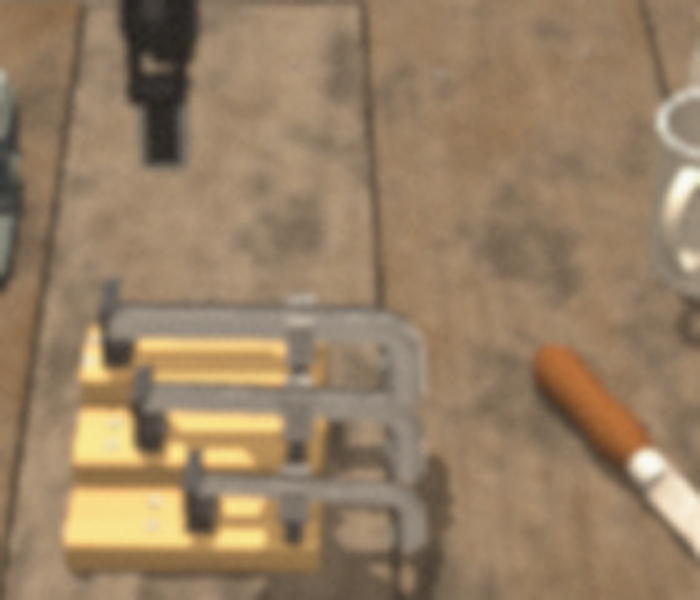

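View pics/t30.png

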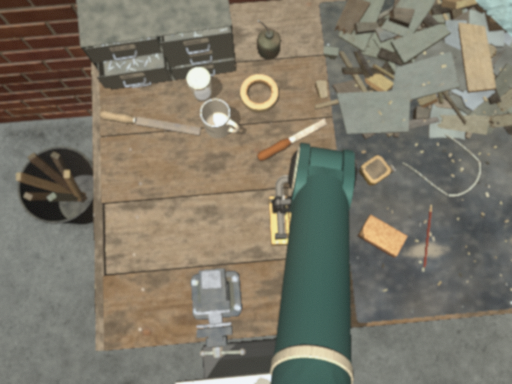

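```bash
python3 -c "
from cell import arm
print(arm.sign_off())"
```

```text
the job is handed in; nothing more can be done
None
```

All three hex keys are in the rack in size order, small on the low step, medium on the middle and large on the high one. I handed the job in at about 31.5 s of the 72 s allowed. Sign-off reports no verdict.

- **How each was placed:** I slid the tilted tail under the lip until the upright pushed back with about 6–7 N. Then I lowered the key into its clip, where the contact was almost entirely upward, so it was centred. I pressed it level, pushed it back to the upright at about 10 N, and let go.
- **Press check:** I then pressed each key from above with closed fingers: 21 N on the small, 26 N on the medium and 24 N on the large. All three stood firm, with the fingertips 1–2 mm below where the top of each seated key should be. I put that gap down to give and calibration.
- **Final pictures:** The tails are under the lips, the long arms look level, and the legs point to the low side over the smaller keys. The chisel, sanding block and tape measure look unmoved.

Some things went differently from plan:
- **First grasp:** the first grip on the small key was too high, so I reopened and gripped it again lower.
- **Contact points:** the keys met the uprights about 1–2.5 mm deeper than my image measurements predicted.
- **Medium key:** one close-up made its tail look as if it might not be under the lip. The position of its bend end and the final wrist picture both show that it is.

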